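# Light on the turning stone

### The arm

A 6-joint arm with a two-finger parallel gripper is mounted at the origin on the work surface. World frame = base frame: x ahead of the robot, y to its left, z up, the work surface at z = 0. Lengths are in mm, angles in rad, forces in N, time in s.
With the tool pointing down it reaches from about 275 to 750 mm from the base axis. Payload 10.2 kg.
Tool frame: the origin (TCP) lies between the finger pads; the fingertips stand 25 mm ahead of it and the grasp point (between the pads) lies 6 mm ahead of it; z points along the fingers, y is the line along which they close (so a half turn about z gives the same grasp; the last joint's range is limited). The gripper opens to 85 mm and grips with 20 to 120 N. Pads are 22 mm wide; open, the fingers measure 114 mm over their backs; the gripper's body (76 mm by 85 mm) begins 54 mm behind the grasp point. The pads swing forward as they close: fully open they stand 13 mm farther back than shut.
Start: joints at [-1.562, 0.313, 1.498, -0, 1.331, -0.223], TCP at [120.594, -510.968, 256.294] pointing down, gripper open.
Joint ranges: [-2.94, 2.94], [-0.97, 2.17], [0.19, 2.56], [-1.23, 4.37], [0.02, 3.11], [-2.88, 2.88]. Speed limits (rad/s): [2.39, 2.39, 3.01, 3.14, 3.14, 3.14].

### API

Orientations are given as a unit quaternion [w, x, y, z].
In Python, from rig import ctrl, eyes, finish_job gives the robot as it stands.
- The arm moves only by the tool step_arm, never from a script. Its argument "increments" is a list of rows, each an object of numbers: "dx", "dy", "dz": the shift along the tool's x, y, z in units of 25 mm (1.0 is 25 mm); "wx", "wy", "wz": the turn, a rotation vector about the tool's x, y, z in units of 6 degrees (1.0 is 6 degrees). A call has 1 to 5 rows; each row shifts and turns the commanded pose from where the row before left it, along the tool's axes as they then stand; what a row does not reach is not made up. A row lasts 1/10 s, in which the tool goes at most 50 mm and 8.59 degrees, less where a joint would pass 70% of its speed; a pose out of reach is approached as far as the arm can. A call is refused whole if a number of a shift passes 1 or a number of a turn 1, either way. A call with a gripper value outside its range is refused whole. "fingers" is the finger opening in mm, from 0 to 85.4, set as the call begins (left out, the last holds). The fingers move at their own pace and stop on an object; "squeeze" is the grip in N (left out, the last holds). Time passes only in rows, so rows that do not move let the fingers close. It gives the time, the measured TCP pose, the force, the opening and the grip force at its end, in the units of the state.
- ctrl.sense(): the state, without advancing time (a new reading comes with each control period).
- eyes.capture(name): name is "side" or "top" or "wrist"; returns a dict with "frame" (420x560x3 uint8, blue, green, red), "fx", "fy", "cx", "cy" (pixels), "R" (3x3) and "t" (3): a world point X has camera coordinates R X + t; the wrist camera has in their place "tool_from_camera" (4x4, takes a point from camera to tool coordinates, whose origin is the TCP and whose axes are the flange's). Camera axes: x right, y down, z forward; pixel columns grow to the right and rows downward; lengths in mm; the calibration is good to about 2 mm. A picture is of the moment at which its call begins: read the wrist's pose just before it. There is no depth.
- finish_job(): hands the job in; it is judged then, once.
Trained networks look in the newest picture that a camera, given by its name, has taken for a name from the list of things; names that differ only in an ending like _2 or _b are one class to them, and where a whole thing is asked for, a point or a joint stands for the part that bears it (a point fixed in the world has none). Each returns a list of dicts, best first, with "p" (0 to 1); they miss things now and then, are a little off and sometimes report something else, mostly with a low value. They report only what shows in the picture. A call takes as long as a camera call. They do not tell look-alikes from the thing itself.
- eyes.cut_out(camera, label): "mask" (420x560 bool, what is visible of it).
- eyes.landmark_of(camera, label): "point" ([x, y, z] in mm, in the coordinates of the camera as it stood for that picture, good to about 4 mm: a listed point, or the origin of a listed thing).
The state is a dict: "time_s": time; "joints": joint angles; "dq": joint speeds; "tau": joint torques, N m; "eef_pos": TCP position; "ee_rot": TCP orientation; "force": force on the tool from outside, world axes, zero at the start; "wrist_torque": the same for the moment, N m; "grip_width": opening from 0.0 (shut) to 1.0 (fully open); "grip_force": force on a finger pad.
Only numpy, scipy, OpenCV 4.12 (cv2) and the standard library are available. Lean on these libraries where they do the work, as an engineer would, in place of code of your own. Each camera call takes 0.05 s, during which the arm holds its last target. There are 200 camera calls.

### The job

The setter wants to see the fire of the red stone while the revolving ring stand turns. Take the yellow light out of its cup and, with it in hand, push one of the posts without a ring gently, so that the platter runs on by itself at about one turn in four seconds; then keep the light pointing down about 25 mm above the red stone, the stone always in the middle of the beam, riding round with it without touching the stand for at least four seconds while the platter still runs well, and finish holding it there, still, once the platter has come to rest. Touch none of the rings, do not spin the platter fast and leave the other things alone.

Things in the scene. Friction and masses are not known exactly. Their poses are not given: they have to be found in the camera images.
- stand: Revolving ring stand, foot bolted down. Origin: centre of the foot's underside on the bench; z up is the platter's axis. Round platter 280 mm across, 18 mm thick, upper face (green leather) 68 mm above the bench. Six posts, tops 113 mm above the bench, on a 105 mm radius, 60 degrees apart; counter-clockwise: red ring, empty, green ring, empty, blue ring, empty. Rings are clamped fast.
- platter (a joint): Angle of the platter, rad, growing counter-clockwise from above, no stops (runs past pi). At 0 the red ring lies towards the stand's +x. Ball bearing; nominal inertia 0.0124 kg m2 (true one within 25 percent), viscous drag 0.0004 N m s/rad, dry friction 0.0009 N m: from 1.5 rad/s it coasts 12 to 20 s. A push of some tenths of a newton is enough.
- ring_red: Gold ring with the red stone, standing upright in the slot of its post. Origin: centre of that post's top, 113 mm above the bench, 105 mm from the platter's axis; z up, x pointing away from the axis. The ring with its stone rises 18.5 mm above the post's top and is 23 mm wide.
- ring_green: Silver-coloured ring with a green stone on the post 120 degrees counter-clockwise from the red one; same shape and origin as ring_red.
- ring_blue: Gold ring with a blue stone on the post 240 degrees counter-clockwise from the red one; same shape and origin as ring_red.
- red_stone (a point): Centre of the top of the red stone (a faceted stone 14 mm across): 131.5 mm above the bench, 105 mm from the platter's axis; rides round with the platter. z up.
- post_a (a point): 60 degrees counter-clockwise from the red ring, a beech ring post without a ring on the platter: this point is the centre of the post's top, 45 mm above the platter's upper face and 105 mm from the platter's axis. The post is a round rod of 28 mm diameter.
- post_b (a point): 180 degrees from the red ring, a beech ring post without a ring on the platter: this point is the centre of the post's top, 45 mm above the platter's upper face and 105 mm from the platter's axis. The post is a round rod of 28 mm diameter.
- post_c (a point): 300 degrees counter-clockwise from the red ring, a beech ring post without a ring on the platter: this point is the centre of the post's top, 45 mm above the platter's upper face and 105 mm from the platter's axis. The post is a round rod of 28 mm diameter.
- light: Yellow and black inspection light: straight cylinder, 24 mm diameter, 120 mm long, 120 g nominal. Origin: centre of the lens face at its lower end; z runs from the lens up the barrel. It stands upright, lens down, loose in its cup, lens 12 mm above the bench. Grip it across the barrel above the cup; gripped 85 mm above the lens, its lower part hangs clear below the fingertips.
- cup: Fixed grey plastic cup on a round foot of 80 mm diameter in which the light stands. Origin: centre of its underside on the bench; the rim is 44 mm above the bench, the outside 38 mm and the bore 30 mm in diameter, its floor 12 mm above the bench.
- jar: Bystander: green glass jar with a steel lid, 60 mm diameter, 75 mm tall; origin at the centre of its underside.
- dapping: Bystander: brass dapping block, a 50 mm cube; origin at the centre of its underside.
- findings: Bystander: wooden findings tray, 120 x 160 x 25 mm; origin at the centre of its underside.
- pliers: Bystander: pliers with blue grips lying on the bench, about 150 mm long; origin at the rivet, on the bench.
- hammer: Bystander: hammer lying on the bench, 240 mm long; origin under its middle.
- filecup: Bystander: copper cup with files, 72 mm across, 170 mm tall with the handles; origin at the centre of its underside.
There are look-alikes about, which are no part of the job. Leave any green look-alike of the light alone. What is shaped like the cup but turquoise is not meant.

How it is judged (in metres and radians):
On the way, in this order (a step that is already met when the one before it is completed fails the run):
1. the light is lifted out of its cup, gripped by the fingers (height (world z) of light above 0.06 m and contact force between light and cup below 0.05 N and contact force between the fingers and light above 1 N), for 0.2 s.
2. with the light held, the platter has been set turning by a push and runs freely, at 0.8 rad/s or more, touched by nothing ((velocity of joint platter above 0.8 rad/s or velocity of joint platter below -0.8 rad/s) and contact force between the fingers and light above 1 N and contact force between each of light, the arm and stand below 0.1 N), for 0.15 s.
3. 4 s without a break: platter free at 0.5 rad/s or more, held light pointing down (0.35 rad), lens within 12 mm sideways of the red stone and 6 to 50 mm above it, nothing touching the stand ((velocity of joint platter above 0.5 rad/s or velocity of joint platter below -0.5 rad/s) and horizontal distance between light and red_stone below 0.012 m and z of light in the frame of red_stone between 0.006 and 0.05 m and angle between light's own z axis and vertical below 0.35 rad and contact force between the fingers and light above 1 N and contact force between each of light, the arm and stand below 0.1 N), for 4 s.
4. the light is still over the red stone as the platter stands still (not (velocity of joint platter above 0.04 rad/s or velocity of joint platter below -0.04 rad/s) and horizontal distance between light and red_stone below 0.012 m and z of light in the frame of red_stone between 0.006 and 0.05 m and angle between light's own z axis and vertical below 0.35 rad and contact force between the fingers and light above 1 N and contact force between each of light, the arm and stand below 0.1 N), for 0.3 s.
At the end, for the whole second after the job is handed in: The platter stands still (under 0.05 rad/s) and the light, held in the fingers and pointing down within 0.35 rad, has its lens over the red stone, within 12 mm sideways and 6 to 50 mm above the stone's top, with nothing touching the stand (not (velocity of joint platter above 0.05 rad/s or velocity of joint platter below -0.05 rad/s) and horizontal distance between light and red_stone below 0.012 m and z of light in the frame of red_stone between 0.006 and 0.05 m and angle between light's own z axis and vertical below 0.35 rad and contact force between the fingers and light above 1 N and contact force between each of light, the arm and stand below 0.1 N); the arm keeps its last pose, push and grip.
It fails at once if a ring is touched (contact force between any of light, the arm and ring_red above 0.3 N or contact force between any of light, the arm and ring_green above 0.3 N or contact force between any of light, the arm and ring_blue above 0.3 N).
It fails at once if the platter is spun fast (over 2.6 rad/s) (velocity of joint platter above 2.6 rad/s or velocity of joint platter below -2.6 rad/s).
It fails at once if the stand is knocked (over 12 N) (contact force between any of light, the arm and stand above 12 N).
It fails at once if the light is dropped or laid down (angle between light's own z axis and vertical above 1 rad).
It fails at once if one of the other things on the bench is moved by more than 20 mm (distance of any of jar, dapping, findings, pliers, hammer, filecup from where it was at the start of the episode above 0.02 m).
It also fails if it takes over 72 s, if anything falls off the work surface, if the arm or the gripper's body presses on something with over 40 N, if the wrist force passes 120 N, or if a joint passes its speed limit or range.

## Working session

There is one attempt and no reset: what is moved stays moved. The work goes in short steps, Python scripts to look and compute and a tool call to move; the robot and the scene stay as the last step left them, time stands still between calls to the robot, and variables do not carry over. Pictures are saved under pics/ and viewed, at most 10 in all, crops included, and the job is handed in when it is done.

Besides the shell and the picture viewer there is one more tool, called after ">>>" as name([rows], argument=value, ...), one row to a line, values as JSON. step_arm: Moves the arm, as the interface text tells. Its arguments: {"type":"object","properties":{"increments":{"type":"array"},"fingers":{"type":"number"},"squeeze":{"type":"number"}},"required":["increments"]}

```bash
mkdir -p pics; cat > h.py <<'E'
import numpy as np, cv2
from rig import ctrl, eyes, finish_job
from scipy.spatial.transform import Rotation as Ro
def cap(n):
    s=ctrl.sense(); c=eyes.capture(n)
    if n=="wrist":
        T=np.array(c["tool_from_camera"]); q=np.array(s["ee_rot"]); R=Ro.from_quat(q[[1,2,3,0]]).as_matrix()
        c["Rw"]=R@T[:3,:3]; c["tw"]=R@T[:3,3]+np.array(s["eef_pos"])
    else:
        c["Rw"]=np.array(c["R"]).T; c["tw"]=-c["Rw"]@np.array(c["t"])
    return c
def lm(n,c,l): return [(round(d["p"],2),(c["Rw"]@np.array(d["point"])+c["tw"]).round(1).tolist()) for d in eyes.landmark_of(n,l)[:4]]
def proj(c,X):
    p=c["Rw"].T@(np.array(X)-c["tw"]); return np.array([c["fx"]*p[0]/p[2]+c["cx"],c["fy"]*p[1]/p[2]+c["cy"]])
def ray(c,u,z):
    d=c["Rw"]@np.array([(u[0]-c["cx"])/c["fx"],(u[1]-c["cy"])/c["fy"],1]); return c["tw"]+d*(z-c["tw"][2])/d[2]
E
python3 - <<'E'
from h import *
for n in ["top","side"]:
    c=cap(n); cv2.imwrite(f"pics/{n}0.png",c["frame"])
    print(n,c["tw"].round(0))
    for l in ["stand","light","cup","red_stone","ring_green","ring_blue","post_a","filecup","jar","dapping","findings","pliers","hammer"]: print(l,lm(n,c,l))
s=ctrl.sense();print(s["time_s"],s["ee_rot"])
E
```

```text
top [ 223.  -48. 1583.]
stand [(0.57, [556.2, 125.5, -1.4]), (0.53, [489.7, 209.7, 113.8])]
light [(0.62, [426.7, -343.3, 15.6]), (0.59, [415.3, 466.9, 3.1]), (0.51, [326.0, -369.0, -0.9])]
cup [(0.82, [377.7, -212.6, -2.1]), (0.74, [421.9, -345.9, 1.2])]
red_stone [(0.49, [617.3, 45.5, 132.2])]
ring_green [(0.39, [594.5, 222.9, 115.4])]
ring_blue [(0.74, [547.9, -549.9, -1.2]), (0.36, [450.6, 114.9, 115.2])]
post_a [(0.96, [660.5, 140.6, 114.9]), (0.74, [514.0, 31.1, 116.8]), (0.72, [490.9, 212.8, 112.1]), (0.51, [617.0, 44.2, 133.5])]
filecup [(0.66, [548.4, -549.9, 0.6])]
jar [(0.77, [737.8, 310.1, 5.3])]
dapping [(0.79, [569.6, 421.0, 2.8])]
findings [(0.89, [702.5, -361.0, -0.8]), (0.51, [597.0, 222.2, 113.5])]
pliers [(0.71, [796.2, 62.8, -0.3])]
hammer [(0.57, [414.4, 465.1, 1.2]), (0.46, [618.7, 46.0, 113.3])]
side [  166. -1318.  1129.]
stand [(0.57, [557.0, 123.5, 1.6])]
light [(0.62, [425.1, -340.4, 10.8]), (0.61, [320.4, -374.7, 1.3]), (0.38, [490.9, 212.3, 109.8])]
cup [(0.86, [424.4, -341.7, -5.1]), (0.61, [379.4, -211.9, -0.1])]
red_stone []
ring_green []
ring_blue []
post_a [(0.9, [519.3, 32.8, 107.2]), (0.57, [661.3, 139.9, 108.9]), (0.56, [492.4, 212.5, 114.2])]
filecup [(0.72, [549.0, -544.1, 1.5]), (0.19, [516.4, 36.0, 107.0])]
jar [(0.7, [739.2, 314.5, -1.7]), (0.46, [517.7, 30.5, 109.0])]
dapping [(0.68, [570.3, 420.4, 2.2])]
findings [(0.7, [701.1, -364.7, -3.2])]
pliers [(0.82, [792.0, 68.0, -2.2])]
hammer [(0.65, [419.2, 458.1, 2.4]), (0.6, [428.8, -339.9, 11.4])]
1.4 [ 1.09636512e-05  9.93289172e-01  1.15657342e-01 -8.83755992e-06]
```

View pics/top0.png

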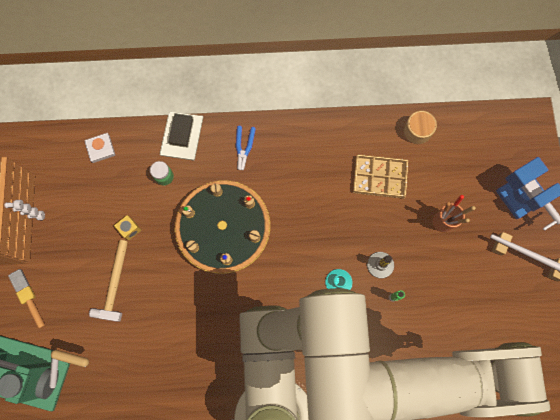

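View pics/side0.png

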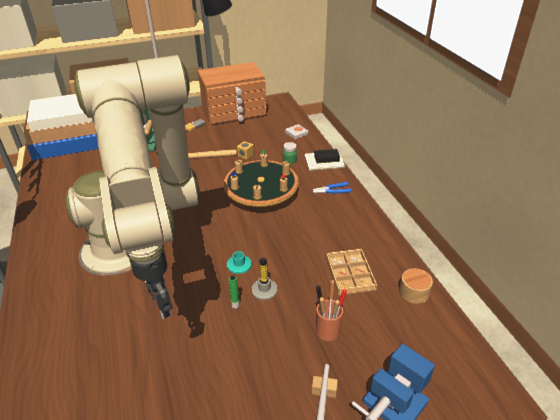

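The pictures show the stand at top-view pixel (222,226), the yellow-topped light in its grey cup at (380,264), the green look-alike at (398,295) and the turquoise cup at (339,281). The side view agrees, with the light at (264,275). Posts and rings match the described geometry. I'll move towards the light and check with the wrist camera.

>>> step_arm([
  {"dx": 0.9,"dy": -0.25},
  {"dx": 0.9,"dy": -0.25},
  {"dx": 0.9,"dy": -0.25},
  {"dx": 0.9,"dy": -0.25},
  {"dx": 0.9,"dy": -0.25},
], fingers=85, squeeze=40)

```text
invalid input at $.increments[0]: expected keys dx, dy, dz, wx, wy, wz
```

>>> step_arm([
  {"dx": 0.9,"dy": -0.25},
  {"dx": 0.9,"dy": -0.25},
  {"dx": 0.9,"dy": -0.25},
  {"dx": 0.9,"dy": -0.25},
  {"dx": 0.0,"dy": 0.0},
])

```text
invalid input at $.increments[0]: expected keys dx, dy, dz, wx, wy, wz
```

```bash
python3 - <<'E'
from h import *
s=ctrl.sense();print(s["time_s"],s["eef_pos"],s["ee_rot"])
c=cap("wrist"); cv2.imwrite("pics/w1.png",c["frame"]); print(c["tw"],c["Rw"][:,2],c["fx"])
for l in ["light","cup"]: print(l,lm("wrist",c,l))
E
```

```text
1.4 [ 120.5913477  -510.97975682  256.29566921] [ 1.09636512e-05  9.93289172e-01  1.15657342e-01 -8.83755992e-06]
[ 199.43106325 -491.94816016  372.98440138] [-0.30532783 -0.07180891 -0.94953588] 297.93599658118734
light []
cup []
```

View pics/w1.png

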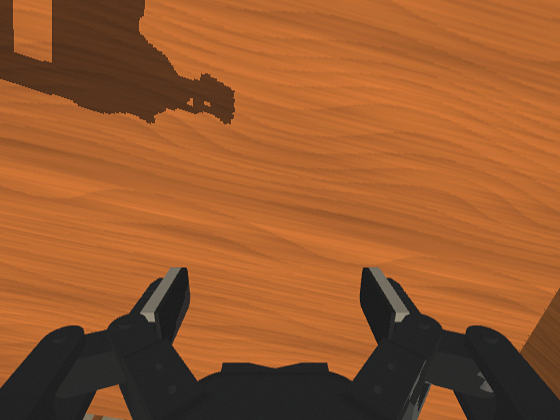

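The wrist picture shows only bare bench between the open fingers, because the move was refused: every row needs all six keys. I'll send it again.

>>> step_arm([
  {"dx": 0.9,"dy": -0.25,"dz": 0,"wx": 0,"wy": 0,"wz": 0},
  {"dx": 0.9,"dy": -0.25,"dz": 0,"wx": 0,"wy": 0,"wz": 0},
  {"dx": 0.9,"dy": -0.25,"dz": 0,"wx": 0,"wy": 0,"wz": 0},
  {"dx": 0.9,"dy": -0.25,"dz": 0,"wx": 0,"wy": 0,"wz": 0},
  {"dx": 0.9,"dy": -0.25,"dz": 0,"wx": 0,"wy": 0,"wz": 0},
], fingers=85, squeeze=40)

```text
time_s: 2.05
eef_pos: [223.7, -454.2, 256.3]
ee_rot: [0.0, 0.993, 0.116, 0.0]
force: [0.2, -0.3, -0.1]
grip_width: 0.994
grip_force: 0.0
```

>>> step_arm([
  {"dx": 0.9,"dy": -0.25,"dz": 0,"wx": 0,"wy": 0,"wz": 0},
  {"dx": 0.9,"dy": -0.25,"dz": 0,"wx": 0,"wy": 0,"wz": 0},
  {"dx": 0.9,"dy": -0.25,"dz": 0,"wx": 0,"wy": 0,"wz": 0},
  {"dx": 0.9,"dy": -0.25,"dz": 0,"wx": 0,"wy": 0,"wz": 0},
  {"dx": 0,"dy": 0,"dz": 0,"wx": 0,"wy": 0,"wz": 0},
])

```text
time_s: 2.55
eef_pos: [306.4, -408.5, 256.3]
ee_rot: [-0.0, 0.993, 0.117, 0.0]
force: [-0.7, -0.4, -0.2]
grip_width: 0.993
grip_force: 0.0
```

```bash
python3 - <<'E'
from h import *
s=ctrl.sense();print(s["time_s"],s["eef_pos"],s["ee_rot"])
c=cap("wrist"); cv2.imwrite("pics/w2.png",c["frame"]); print(c["tw"])
for l in ["light","cup"]: print(l,lm("wrist",c,l))
E
```

```text
2.55 [ 306.41233908 -408.54999287  256.34127171] [-5.37685268e-05  9.93132174e-01  1.16997586e-01  2.18267626e-04]
[ 385.15067554 -389.32878889  373.06746106]
light [(0.74, [324.2, -372.7, 2.4]), (0.69, [427.2, -343.3, 11.4])]
cup [(0.76, [427.9, -344.3, 2.0]), (0.67, [373.9, -214.4, 1.7])]
```

View pics/w2.png

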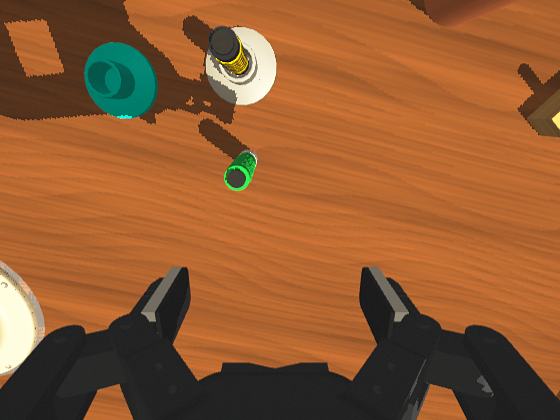

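The wrist view shows the yellow and black light in its cup at (230,50), the green look-alike at (240,170) and the turquoise cup at (120,80). The light measures (426,-343) in all three views, at height about 12. I'll go over it, descend and grip.

>>> step_arm([
  {"dx": 0.88,"dy": -0.24,"dz": 0,"wx": 0,"wy": 0,"wz": 0},
  {"dx": 0.88,"dy": -0.24,"dz": 0,"wx": 0,"wy": 0,"wz": 0},
  {"dx": 0.88,"dy": -0.24,"dz": 0,"wx": 0,"wy": 0,"wz": 0},
  {"dx": 0.88,"dy": -0.24,"dz": 0,"wx": 0,"wy": 0,"wz": 0},
  {"dx": 0.88,"dy": -0.24,"dz": 0,"wx": 0,"wy": 0,"wz": 0},
])

```text
time_s: 3.2
eef_pos: [405.0, -355.5, 256.3]
ee_rot: [0.0, 0.993, 0.115, -0.0]
force: [0.4, 0.2, 1.3]
grip_width: 0.999
grip_force: 0.0
```

>>> step_arm([
  {"dx": 0.86,"dy": -0.25,"dz": 0.5,"wx": 0,"wy": 0,"wz": 0},
  {"dx": 0,"dy": 0,"dz": 0.5,"wx": 0,"wy": 0,"wz": 0},
  {"dx": 0,"dy": 0,"dz": 0.9,"wx": 0,"wy": 0,"wz": 0},
  {"dx": 0,"dy": 0,"dz": 0.9,"wx": 0,"wy": 0,"wz": 0},
  {"dx": 0,"dy": 0,"dz": 0,"wx": 0,"wy": 0,"wz": 0},
])

```text
time_s: 3.7
eef_pos: [422.6, -344.1, 183.5]
ee_rot: [-0.002, 0.993, 0.115, -0.002]
force: [-0.4, -1.0, -0.0]
grip_width: 0.995
grip_force: 0.0
```

```bash
python3 - <<'E'
from h import *
s=ctrl.sense();print(s["time_s"],s["eef_pos"],s["ee_rot"])
c=cap("wrist"); cv2.imwrite("pics/w3.png",c["frame"])
for l in ["light","cup"]: print(l,lm("wrist",c,l))
E
```

```text
3.7 [ 422.56190452 -344.08311821  183.45651837] [-0.00239917  0.99336534  0.11496421 -0.00166312]
light [(0.96, [425.5, -342.5, 11.4]), (0.85, [322.9, -371.5, 0.9])]
cup [(0.96, [427.1, -342.3, 3.5]), (0.58, [424.1, -343.4, 12.7]), (0.55, [376.3, -210.9, 0.5])]
```

View pics/w3.png

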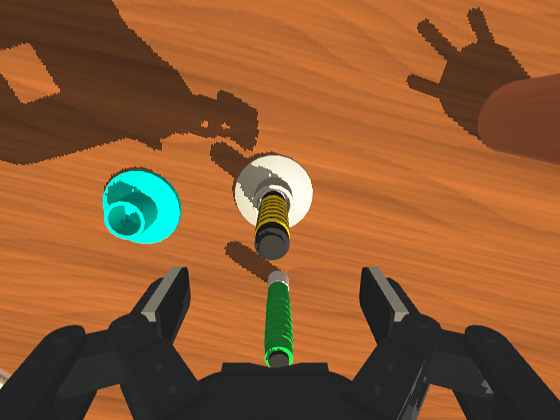

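The light stands centred between the fingers, top at (272,245), about 3 mm ahead of the tool. I'll correct that, go down, grip and lift.

>>> step_arm([
  {"dx": 0.14,"dy": 0,"dz": 0.8,"wx": 0,"wy": 0,"wz": 0},
  {"dx": 0,"dy": 0,"dz": 0.9,"wx": 0,"wy": 0,"wz": 0},
  {"dx": 0,"dy": 0,"dz": 0.9,"wx": 0,"wy": 0,"wz": 0},
  {"dx": 0,"dy": 0,"dz": 0.6,"wx": 0,"wy": 0,"wz": 0},
  {"dx": 0,"dy": 0,"dz": 0,"wx": 0,"wy": 0,"wz": 0},
])

```text
time_s: 4.35
eef_pos: [427.4, -343.4, 105.7]
ee_rot: [-0.001, 0.993, 0.115, -0.0]
force: [-0.6, 0.0, 0.2]
grip_width: 0.994
grip_force: 0.0
```

>>> step_arm([
  {"dx": 0,"dy": 0,"dz": 0,"wx": 0,"wy": 0,"wz": 0},
  {"dx": 0,"dy": 0,"dz": 0,"wx": 0,"wy": 0,"wz": 0},
  {"dx": 0,"dy": 0,"dz": 0,"wx": 0,"wy": 0,"wz": 0},
  {"dx": 0,"dy": 0,"dz": 0,"wx": 0,"wy": 0,"wz": 0},
  {"dx": 0,"dy": 0,"dz": 0,"wx": 0,"wy": 0,"wz": 0},
], fingers=10, squeeze=60)

```text
time_s: 4.85
eef_pos: [428.0, -343.7, 106.9]
ee_rot: [0.001, 0.993, 0.116, 0.0]
force: [0.3, 0.3, 2.9]
grip_width: 0.264
grip_force: 58.2
```

>>> step_arm([
  {"dx": 0,"dy": 0,"dz": 0,"wx": 0,"wy": 0,"wz": 0},
  {"dx": 0,"dy": 0,"dz": 0,"wx": 0,"wy": 0,"wz": 0},
  {"dx": 0,"dy": 0,"dz": 0,"wx": 0,"wy": 0,"wz": 0},
])

```text
time_s: 5.15
eef_pos: [428.1, -343.7, 106.9]
ee_rot: [0.001, 0.993, 0.116, 0.0]
force: [0.2, 0.8, 6.2]
grip_width: 0.265
grip_force: 58.4
```

>>> step_arm([
  {"dx": 0,"dy": 0,"dz": -0.5,"wx": 0,"wy": 0,"wz": 0},
  {"dx": 0,"dy": 0,"dz": -0.9,"wx": 0,"wy": 0,"wz": 0},
  {"dx": 0,"dy": 0,"dz": -0.9,"wx": 0,"wy": 0,"wz": 0},
  {"dx": 0,"dy": 0,"dz": -0.9,"wx": 0,"wy": 0,"wz": 0},
  {"dx": 0,"dy": 0,"dz": -0.9,"wx": 0,"wy": 0,"wz": 0},
])

```text
time_s: 5.65
eef_pos: [427.7, -343.2, 210.2]
ee_rot: [-0.0, 0.993, 0.116, -0.0]
force: [-0.1, 0.1, -1.4]
grip_width: 0.27
grip_force: 58.4
```

>>> step_arm([
  {"dx": 0,"dy": 0,"dz": -0.9,"wx": 0,"wy": 0,"wz": 0},
  {"dx": 0,"dy": 0,"dz": -0.9,"wx": 0,"wy": 0,"wz": 0},
  {"dx": 0,"dy": 0,"dz": -0.5,"wx": 0,"wy": 0,"wz": 0},
  {"dx": 0,"dy": 0,"dz": 0,"wx": 0,"wy": 0,"wz": 0},
])

```text
time_s: 6.05
eef_pos: [428.1, -343.6, 267.9]
ee_rot: [0.001, 0.993, 0.116, 0.001]
force: [-0.8, -0.3, -1.2]
grip_width: 0.265
grip_force: 58.4
```

```bash
python3 - <<'E'
from h import *
s=ctrl.sense();p=np.array(s["eef_pos"]);print(s["time_s"],p,s["ee_rot"],s["grip_force"],s["joints"])
for n in ["wrist","side","top"]:
    c=cap(n); print(n,[(a,(np.array(b)-p).round(1)) for a,b in lm(n,c,"light")])
# stand from the top picture: posts
    if n!="wrist": print(lm(n,c,"stand"),lm(n,c,"red_stone"), [ (a,b) for a,b in lm(n,c,"post_a")])
    if n=="top":
        np.save("top_ref.npy",c["frame"])
E
```

```text
6.05 [ 428.07584535 -343.62432009  267.85250041] [1.14056722e-03 9.93287228e-01 1.15665920e-01 7.59695058e-04] 58.373998403549194 [-8.89906636e-01  3.56506647e-01  1.40711480e+00  6.32070404e-05
  1.37523108e+00  4.49026489e-01]
wrist []
side [(0.66, array([  -0.9,    2.5, -100.6]))]
[(0.68, [486.8, 212.8, 113.3])] [(0.51, [517.3, 35.8, 108.7]), (0.39, [426.3, -341.4, -3.1])] [(0.85, [516.9, 33.1, 109.6]), (0.7, [660.3, 141.3, 113.2]), (0.59, [489.8, 209.7, 113.4])]
top [(0.54, array([-101.4,  -27.3, -269.6])), (0.27, array([  86.5,  374.2, -154.4]))]
[(0.95, [554.3, 124.4, -2.7]), (0.6, [570.4, 420.0, 1.2])] [(0.39, [619.0, 43.6, 132.1])] [(0.94, [658.5, 139.7, 115.3]), (0.7, [511.7, 30.2, 116.9]), (0.69, [489.8, 213.9, 111.1])]
```

```bash
cat >> h.py <<'E'
C0=np.array([555.2,127.5])
def rect(c,z,h=170,s=1.0,C=C0):
    "top-down rectified picture of plane z, 1 px = s mm; column=x, row=y from C-h"
    g=np.arange(-h,h,s); X,Y=np.meshgrid(C[0]+g,C[1]+g)
    P=(np.stack([X,Y,np.full_like(X,z)],-1)-c["tw"])@c["Rw"]
    return cv2.remap(c["frame"],(c["fx"]*P[...,0]/P[...,2]+c["cx"]).astype(np.float32),(c["fy"]*P[...,1]/P[...,2]+c["cy"]).astype(np.float32),cv2.INTER_LINEAR)
def stones(c,C=C0,z=128):
    "colour centroids on the ring of stones: angle deg, radius, weight"
    I=rect(c,z,C=C).astype(float); b,g,r=I[...,0],I[...,1],I[...,2]; n=np.arange(-170,170); X,Y=np.meshgrid(n,n); m=(abs(np.hypot(X,Y)-105)<16)
    out={}
    for k,e in dict(red=r-1.6*np.maximum(g,b)-25,green=g-1.25*np.maximum(r,b)-15,blue=b-1.15*np.maximum(r,g)-15).items():
        w=np.clip(e,0,None)*m
        if w.sum()>30:
            i=np.argmax(cv2.GaussianBlur(w,(0,0),4)); y0,x0=np.unravel_index(i,w.shape); w=w*(np.hypot(X-n[x0],Y-n[y0])<12)
            x,y=(w*X).sum()/w.sum(),(w*Y).sum()/w.sum(); out[k]=(round(np.degrees(np.arctan2(y,x)),1),round(np.hypot(x,y),1),int(w.sum()))
    return out
E
python3 - <<'E'
from h import *
c=cap("top"); print(c["fx"],stones(c))
I=rect(c,68); hsv=cv2.cvtColor(I,cv2.COLOR_BGR2HSV)
m=((I[...,1].astype(int)>I[...,2].astype(int))&(I.max(-1)<110)).astype(np.uint8)
m=cv2.morphologyEx(m,cv2.MORPH_OPEN,np.ones((5,5)))
k=max(cv2.findContours(m,0,1)[0],key=cv2.contourArea); h=cv2.convexHull(k)
print(cv2.minEnclosingCircle(h),cv2.fitEllipse(h))
c2=cap("side");print(stones(c2)); I2=rect(c2,68)
m=((I2[...,1].astype(int)>I2[...,2].astype(int))&(I2.max(-1)<110)).astype(np.uint8);m=cv2.morphologyEx(m,cv2.MORPH_OPEN,np.ones((5,5)))
k=max(cv2.findContours(m,0,1)[0],key=cv2.contourArea); print(cv2.fitEllipse(cv2.convexHull(k)))
J=np.hstack([I,rect(c,128)]);cv2.imwrite("pics/r.png",J)
E
```

```text
522.1018524361579 {'red': (np.float64(-53.6), np.float64(105.1), 14330), 'green': (np.float64(66.6), np.float64(105.0), 5700), 'blue': (np.float64(-173.5), np.float64(105.1), 9015)}
((169.85861206054688, 169.04318237304688), 125.34523010253906) ((169.92344665527344, 169.85096740722656), (248.3529052734375, 249.25921630859375), 101.1271743774414)
{'red': (np.float64(-53.6), np.float64(105.5), 21426), 'green': (np.float64(7.1), np.float64(114.1), 4019), 'blue': (np.float64(-173.0), np.float64(106.0), 11713)}
((87.02021789550781, 151.64334106445312), (71.85503387451172, 150.64581298828125), 8.678831100463867)
```

View pics/r.png

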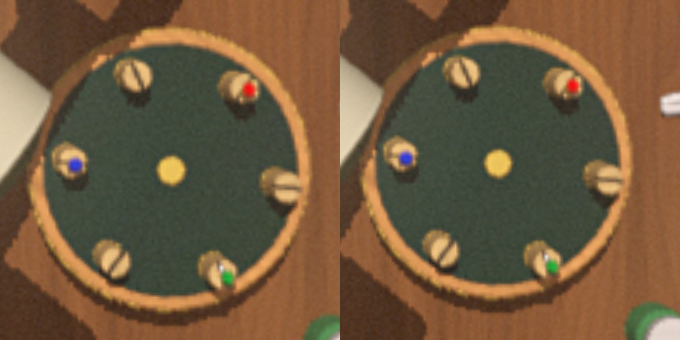

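The rectified view shows all six posts. The red, green and blue stones sit at 105 mm radius around (555.2,127.5), and red is at -53.6 deg. I'll move above the gap between the red ring and post c.

>>> step_arm([
  {"dx": 0.63,"dy": -0.93,"dz": 0,"wx": 0,"wy": 0,"wz": 0},
  {"dx": 0.63,"dy": -0.93,"dz": 0,"wx": 0,"wy": 0,"wz": 0},
  {"dx": 0.63,"dy": -0.93,"dz": 0,"wx": 0,"wy": 0,"wz": 0},
  {"dx": 0.63,"dy": -0.93,"dz": 0,"wx": 0,"wy": 0,"wz": 0},
  {"dx": 0.63,"dy": -0.93,"dz": 0,"wx": 0,"wy": 0,"wz": 0},
])

```text
time_s: 7.25
eef_pos: [478.0, -211.1, 266.4]
ee_rot: [0.0, 0.993, 0.116, 0.0]
force: [0.3, -0.8, -1.5]
grip_width: 0.263
grip_force: 58.5
```

>>> step_arm([
  {"dx": 0.63,"dy": -0.93,"dz": 0,"wx": 0,"wy": 0,"wz": 0},
  {"dx": 0.63,"dy": -0.93,"dz": 0,"wx": 0,"wy": 0,"wz": 0},
  {"dx": 0.63,"dy": -0.93,"dz": 0,"wx": 0,"wy": 0,"wz": 0},
  {"dx": 0.63,"dy": -0.93,"dz": 0,"wx": 0,"wy": 0,"wz": 0},
  {"dx": 0.63,"dy": -0.93,"dz": 0,"wx": 0,"wy": 0,"wz": 0},
])

```text
time_s: 7.75
eef_pos: [528.0, -79.8, 266.4]
ee_rot: [0.0, 0.993, 0.116, 0.0]
force: [-0.1, -0.8, -1.7]
grip_width: 0.266
grip_force: 58.5
```

>>> step_arm([
  {"dx": 0.63,"dy": -0.93,"dz": 0,"wx": 0,"wy": 0,"wz": 0},
  {"dx": 0.63,"dy": -0.93,"dz": 0,"wx": 0,"wy": 0,"wz": 0},
  {"dx": 0.63,"dy": -0.93,"dz": 0,"wx": 0,"wy": 0,"wz": 0},
  {"dx": 0.63,"dy": -0.93,"dz": 0,"wx": 0,"wy": 0,"wz": 0},
  {"dx": 0,"dy": 0,"dz": 0,"wx": 0,"wy": 0,"wz": 0},
])

```text
time_s: 8.25
eef_pos: [568.1, 26.6, 266.1]
ee_rot: [-0.0, 0.993, 0.117, 0.0]
force: [0.8, 0.3, -0.9]
grip_width: 0.262
grip_force: 58.5
```

```bash
python3 - <<'E'
from h import *
s=ctrl.sense();p=np.array(s["eef_pos"]);print(s["time_s"],p,s["ee_rot"],s["grip_force"])
ims=[]
for n in ["wrist","side","top"]:
    c=cap(n); print(n,[(a,(np.array(b)-p).round(1)) for a,b in lm(n,c,"light")],stones(c)); ims.append(c["frame"])
    print(proj(c,p-[0,0,94.6]).round())
cv2.imwrite("pics/m.png",cv2.resize(np.hstack(ims[:2]),(800,300)))
E
```

```text
8.25 [568.13373376  26.62001534 266.11782375] [-3.24860552e-04  9.93103104e-01  1.17243803e-01  1.04445405e-04] 58.49778950214386
wrist [(0.66, array([ -4.5,  -1. , -97.7]))] {'red': (np.float64(-52.8), np.float64(103.8), 28364), 'green': (np.float64(67.0), np.float64(105.9), 28031), 'blue': (np.float64(-173.9), np.float64(104.3), 20788)}
[275. 225.]
side [(0.63, array([ -4.6,  -0.3, -98.8])), (0.54, array([-247.2, -399.9, -263.7]))] {'red': (np.float64(-53.5), np.float64(105.0), 23830), 'green': (np.float64(66.5), np.float64(104.5), 7275), 'blue': (np.float64(-173.6), np.float64(104.6), 16712)}
[271. 171.]
top [(0.73, array([   3.4,  393.8, -263.1])), (0.7, array([-242.6, -396.2, -266.8]))] {'green': (np.float64(66.6), np.float64(105.1), 5699)}
[253. 211.]
```

View pics/m.png

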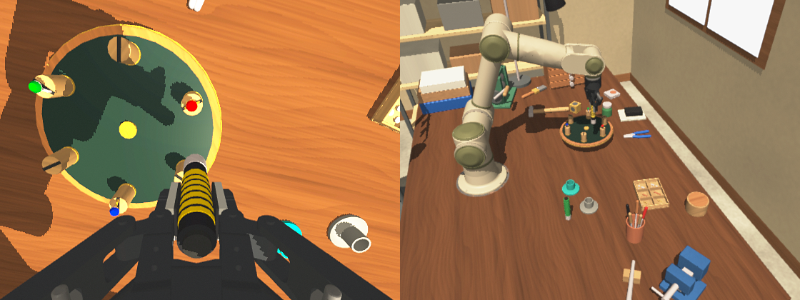

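The wrist view shows the whole platter: red at (191,105) in the montage, the lens tip at (196,158) and all posts visible. The lens hangs about (-3,0,-96) from the TCP. Next I'll compute the push rows.

```bash
cat >> h.py <<'E'
A=0.2318; TX=np.array([np.cos(A),np.sin(A)]); TY=np.array([np.sin(A),-np.cos(A)])
def rows(start,pts,dz=None,n=5):
    "print rows that take the chain from start through xy pts"
    p=np.array(start,float); out=[]
    for i,q in enumerate(pts):
        d=np.array(q)-p; u=[round(float(d@TX)/25,2),round(float(d@TY)/25,2)]; p=p+25*(u[0]*TX+u[1]*TY)
        out.append('{"dx": %g, "dy": %g, "dz": %g, "wx": 0, "wy": 0, "wz": 0}'%(*u,0 if dz is None else dz[i]))
    for i in range(0,len(out),n): print("["+", ".join(out[i:i+n])+"]")
    return p
OFF=np.array([-3.,0])
E
python3 - <<'E'
from h import *
s=np.array([567.7,24.0]); l=s+OFF-C0; a=np.arctan2(l[1],l[0])
L=[6,8,6,3,3, 3,4.5,6,7.5,9, 10.5,12,13.5,15,15, 10,10,10,5,0]
an=a-np.cumsum(L)/105
P=C0-OFF+105*np.c_[np.cos(an),np.sin(an)]
print(np.degrees(an).round(0)); print(rows(s,P,[0]*15+[-1,-1,-1,-.2,0]))
E
```

```text
[ -88.  -92.  -96.  -97.  -99. -101. -103. -106. -110. -115. -121. -128.
 -135. -143. -151. -157. -162. -168. -170. -170.]
[{"dx": -0.24, "dy": 0, "dz": 0, "wx": 0, "wy": 0, "wz": 0}, {"dx": -0.31, "dy": -0.07, "dz": 0, "wx": 0, "wy": 0, "wz": 0}, {"dx": -0.23, "dy": -0.07, "dz": 0, "wx": 0, "wy": 0, "wz": 0}, {"dx": -0.12, "dy": -0.04, "dz": 0, "wx": 0, "wy": 0, "wz": 0}, {"dx": -0.11, "dy": -0.05, "dz": 0, "wx": 0, "wy": 0, "wz": 0}]
[{"dx": -0.11, "dy": -0.05, "dz": 0, "wx": 0, "wy": 0, "wz": 0}, {"dx": -0.16, "dy": -0.07, "dz": 0, "wx": 0, "wy": 0, "wz": 0}, {"dx": -0.21, "dy": -0.11, "dz": 0, "wx": 0, "wy": 0, "wz": 0}, {"dx": -0.26, "dy": -0.16, "dz": 0, "wx": 0, "wy": 0, "wz": 0}, {"dx": -0.29, "dy": -0.21, "dz": 0, "wx": 0, "wy": 0, "wz": 0}]
[{"dx": -0.31, "dy": -0.28, "dz": 0, "wx": 0, "wy": 0, "wz": 0}, {"dx": -0.33, "dy": -0.36, "dz": 0, "wx": 0, "wy": 0, "wz": 0}, {"dx": -0.31, "dy": -0.44, "dz": 0, "wx": 0, "wy": 0, "wz": 0}, {"dx": -0.28, "dy": -0.53, "dz": 0, "wx": 0, "wy": 0, "wz": 0}, {"dx": -0.2, "dy": -0.56, "dz": 0, "wx": 0, "wy": 0, "wz": 0}]
[{"dx": -0.09, "dy": -0.39, "dz": -1, "wx": 0, "wy": 0, "wz": 0}, {"dx": -0.05, "dy": -0.4, "dz": -1, "wx": 0, "wy": 0, "wz": 0}, {"dx": -0.01, "dy": -0.4, "dz": -1, "wx": 0, "wy": 0, "wz": 0}, {"dx": 0.01, "dy": -0.2, "dz": -0.2, "wx": 0, "wy": 0, "wz": 0}, {"dx": 0, "dy": 0, "dz": 0, "wx": 0, "wy": 0, "wz": 0}]
[454.65094477 110.08156662]
```

>>> step_arm([
  {"dx": 0,"dy": 0,"dz": 0.8,"wx": 0,"wy": 0,"wz": 0},
  {"dx": 0,"dy": 0,"dz": 0.9,"wx": 0,"wy": 0,"wz": 0},
  {"dx": 0,"dy": 0,"dz": 0.9,"wx": 0,"wy": 0,"wz": 0},
  {"dx": 0,"dy": 0,"dz": 0.7,"wx": 0,"wy": 0,"wz": 0},
  {"dx": 0,"dy": 0,"dz": 0,"wx": 0,"wy": 0,"wz": 0},
])

```text
time_s: 9.05
eef_pos: [566.6, 23.5, 181.7]
ee_rot: [-0.001, 0.993, 0.115, -0.002]
force: [0.7, -0.9, -1.5]
grip_width: 0.265
grip_force: 58.5
```

>>> step_arm([
  {"dx": -0.24,"dy": 0,"dz": 0,"wx": 0,"wy": 0,"wz": 0},
  {"dx": -0.31,"dy": -0.07,"dz": 0,"wx": 0,"wy": 0,"wz": 0},
  {"dx": -0.23,"dy": -0.07,"dz": 0,"wx": 0,"wy": 0,"wz": 0},
  {"dx": -0.12,"dy": -0.04,"dz": 0,"wx": 0,"wy": 0,"wz": 0},
  {"dx": -0.11,"dy": -0.05,"dz": 0,"wx": 0,"wy": 0,"wz": 0},
])

```text
time_s: 9.55
eef_pos: [541.6, 23.8, 184.3]
ee_rot: [0.0, 0.993, 0.116, 0.0]
force: [0.8, -0.1, 0.5]
grip_width: 0.266
grip_force: 58.5
```

>>> step_arm([
  {"dx": -0.11,"dy": -0.05,"dz": 0,"wx": 0,"wy": 0,"wz": 0},
  {"dx": -0.16,"dy": -0.07,"dz": 0,"wx": 0,"wy": 0,"wz": 0},
  {"dx": -0.21,"dy": -0.11,"dz": 0,"wx": 0,"wy": 0,"wz": 0},
  {"dx": -0.26,"dy": -0.16,"dz": 0,"wx": 0,"wy": 0,"wz": 0},
  {"dx": -0.29,"dy": -0.21,"dz": 0,"wx": 0,"wy": 0,"wz": 0},
])

```text
time_s: 10.05
eef_pos: [512.6, 32.7, 183.7]
ee_rot: [-0.0, 0.993, 0.116, -0.0]
force: [0.3, 0.4, -1.0]
grip_width: 0.265
grip_force: 58.5
```

```bash
python3 - <<'E'
from h import *
s=ctrl.sense();print(s["time_s"],s["eef_pos"],s["force"])
c=cap("wrist"); print(stones(c))
E
```

```text
10.05 [512.57865724  32.71832536 183.72693696] [ 0.27019129  0.36081354 -0.96314431]
{'red': (np.float64(-69.9), np.float64(103.3), 28987), 'blue': (np.float64(169.2), np.float64(104.6), 15085)}
```

```bash
python3 - <<'E'
from h import *
s=np.array([567.7,24.0]); l=s+OFF-C0; a=np.arctan2(l[1],l[0])
for x,y in [(-.24,0),(-.31,-.07),(-.23,-.07),(-.12,-.04),(-.11,-.05),(-.11,-.05),(-.16,-.07),(-.21,-.11),(-.26,-.16),(-.29,-.21)]: s=s+25*(x*TX+y*TY)
print(s); l=s+OFF-C0; a=np.arctan2(l[1],l[0]); print(np.degrees(a),np.hypot(*l))
L=[11,11,11,12,13,14,15,15,  10,10, 10,5,0]
an=a-np.cumsum(L)/105
P=C0-OFF+105*np.c_[np.cos(an),np.sin(an)]
print(rows(s,P,[0]*8+[-1,-1,-1,-.2,0]))
E
```

```text
[513.29713025  32.47881262]
-115.29337579953246 105.09659253602017
[{"dx": -0.33, "dy": -0.29, "dz": 0, "wx": 0, "wy": 0, "wz": 0}, {"dx": -0.29, "dy": -0.33, "dz": 0, "wx": 0, "wy": 0, "wz": 0}, {"dx": -0.26, "dy": -0.35, "dz": 0, "wx": 0, "wy": 0, "wz": 0}, {"dx": -0.25, "dy": -0.42, "dz": 0, "wx": 0, "wy": 0, "wz": 0}, {"dx": -0.2, "dy": -0.48, "dz": 0, "wx": 0, "wy": 0, "wz": 0}]
[{"dx": -0.15, "dy": -0.53, "dz": 0, "wx": 0, "wy": 0, "wz": 0}, {"dx": -0.09, "dy": -0.6, "dz": 0, "wx": 0, "wy": 0, "wz": 0}, {"dx": 0, "dy": -0.6, "dz": 0, "wx": 0, "wy": 0, "wz": 0}, {"dx": 0.05, "dy": -0.39, "dz": -1, "wx": 0, "wy": 0, "wz": 0}, {"dx": 0.09, "dy": -0.39, "dz": -1, "wx": 0, "wy": 0, "wz": 0}]
[{"dx": 0.12, "dy": -0.38, "dz": -1, "wx": 0, "wy": 0, "wz": 0}, {"dx": 0.07, "dy": -0.19, "dz": -0.2, "wx": 0, "wy": 0, "wz": 0}, {"dx": 0, "dy": -0, "dz": 0, "wx": 0, "wy": 0, "wz": 0}]
[454.69718514 145.7974295 ]
```

>>> step_arm([
  {"dx": -0.33,"dy": -0.29,"dz": 0,"wx": 0,"wy": 0,"wz": 0},
  {"dx": -0.29,"dy": -0.33,"dz": 0,"wx": 0,"wy": 0,"wz": 0},
  {"dx": -0.26,"dy": -0.35,"dz": 0,"wx": 0,"wy": 0,"wz": 0},
  {"dx": -0.25,"dy": -0.42,"dz": 0,"wx": 0,"wy": 0,"wz": 0},
  {"dx": -0.2,"dy": -0.48,"dz": 0,"wx": 0,"wy": 0,"wz": 0},
])

```text
time_s: 10.6
eef_pos: [469.3, 71.2, 183.8]
ee_rot: [-0.0, 0.993, 0.116, -0.0]
force: [0.4, -1.0, -1.0]
grip_width: 0.269
grip_force: 58.6
```

>>> step_arm([
  {"dx": -0.15,"dy": -0.53,"dz": 0,"wx": 0,"wy": 0,"wz": 0},
  {"dx": -0.09,"dy": -0.6,"dz": 0,"wx": 0,"wy": 0,"wz": 0},
  {"dx": 0,"dy": -0.6,"dz": 0,"wx": 0,"wy": 0,"wz": 0},
  {"dx": 0.05,"dy": -0.39,"dz": -1,"wx": 0,"wy": 0,"wz": 0},
  {"dx": 0.09,"dy": -0.39,"dz": -1,"wx": 0,"wy": 0,"wz": 0},
])

```text
time_s: 11.1
eef_pos: [452.5, 132.1, 234.2]
ee_rot: [-0.0, 0.993, 0.116, -0.001]
force: [0.7, 0.7, -1.4]
grip_width: 0.266
grip_force: 58.6
```

>>> step_arm([
  {"dx": 0.12,"dy": -0.38,"dz": -1,"wx": 0,"wy": 0,"wz": 0},
  {"dx": 0.07,"dy": -0.19,"dz": -0.2,"wx": 0,"wy": 0,"wz": 0},
])

```text
time_s: 11.3
eef_pos: [455.1, 147.2, 266.1]
ee_rot: [0.0, 0.993, 0.116, 0.002]
force: [0.1, 0.1, -1.8]
grip_width: 0.264
grip_force: 58.6
```

```bash
python3 - <<'E'
from h import *
for n in ["wrist","side","wrist","side","wrist","side"]:
    s=ctrl.sense();c=cap(n); print(round(s["time_s"],3),n,{k:(float(v[0]),float(v[1]),v[2]) for k,v in stones(c).items()})
s=ctrl.sense();print(s["time_s"],s["eef_pos"],s["force"],s["ee_rot"])
E
```

```text
11.3 wrist {'red': (-160.1, 104.1, 27173), 'green': (-39.0, 103.3, 16224), 'blue': (81.1, 106.1, 18999)}
11.35 side {'red': (-163.1, 104.2, 25107), 'green': (-43.4, 106.3, 8784), 'blue': (76.4, 104.3, 15262)}
11.4 wrist {'red': (-168.2, 104.4, 26850), 'green': (-47.0, 103.7, 19097), 'blue': (73.1, 105.8, 18953)}
11.45 side {'red': (-171.6, 103.9, 28887), 'green': (-51.9, 105.5, 7578), 'blue': (68.5, 104.7, 13874)}
11.5 wrist {'red': (-176.3, 104.6, 26887), 'green': (-55.0, 103.7, 18629), 'blue': (66.7, 103.3, 6487)}
11.55 side {'red': (-179.0, 104.1, 22088), 'green': (-58.8, 104.9, 10554), 'blue': (60.3, 104.9, 14055)}
11.6 [454.22647777 145.54236567 262.5035317 ] [-0.55472919  0.72542596 -0.82368669] [-2.61570443e-05  9.93314180e-01  1.15436290e-01 -1.18397645e-03]
```

```bash
cat > ride.py <<'E'
import sys,json
from h import *
from scipy.optimize import least_squares
from scipy.integrate import solve_ivp
S=json.load(open("st.json"))
def obs(n):
    s=ctrl.sense(); c=cap(n); t=s["time_s"]; v=[]
    for k,o in zip(["red","green","blue"],[0,120,240]):
        r=stones(c).get(k)
        if r and abs(r[1]-105)<4 and r[2]>3000: v.append(float(r[0])-o)
    return t,v,n,[round(float(x),1) for x in s["eef_pos"]]
def phi(p,ts):
    t0=S["obs"][0][0]; f=lambda t,y:[y[1],-p[2]*(0.0004*y[1]+0.0009*np.tanh(y[1]/.005))/0.0124]
    return solve_ivp(f,(t0,max(max(ts),t0)+.01),[p[0],p[1]],t_eval=None,dense_output=True,rtol=1e-7,max_step=.1).sol(np.array(ts))
def fit():
    T=[t for t,_ in S["obs"]]; a=np.unwrap(np.radians([x for _,x in S["obs"]]),period=2*np.pi)
    return least_squares(lambda p:np.r_[(phi(p,T)[0]-a)/.01,(p[2]-1)/.2],[a[0],S.get("w",-1.39),1.0])
def go(ncam,nrow,lead=0.0,dz=None):
    for n in ncam:
        t,v,n,e=obs(n)
        if v:
            pred=S.get("last",S["obs"][-1][1] if S["obs"] else v[0]); v=[pred+(x-pred+180)%360-180 for x in v]
            m=float(np.median(v)); print(n,round(t,2),np.round(v,1),e); S["obs"].append([t,m]); S["last"]=m
    r=fit(); p=r.x; t=ctrl.sense()["time_s"]; ts=t+.1*np.arange(1,nrow+1); ts[-1]+=lead
    f=phi(p,ts); print("fit",p.round(3),"res",np.degrees(r.fun[:-1]*.01).round(1)[-6:],"w now",phi(p,[t])[1].round(3),"end",f[1][-1].round(3))
    S["last"]=float(np.degrees(f[0][-1])); S["w"]=float(p[1])
    P=C0-OFF+105*np.c_[np.cos(f[0]),np.sin(f[0])]
    S["chain"]=rows(S["chain"],P,dz).tolist(); json.dump(S,open("st.json","w"))
E
cat > mk.py <<'E'
import json
json.dump(dict(obs=[[11.3,-159.3],[11.35,-163.4],[11.4,-167.4],[11.45,-171.7],[11.5,-175.4],[11.55,-179.2]],chain=[454.697,145.797],w=-1.39),open("st.json","w"))
E
python3 mk.py; python3 -c "
from ride import *
go([],10,.025,[.1,.1,.1,.1]+[0]*6)"
```

```text
fit [-2.782 -1.409  1.002] res [-0.1 -0.  -0.   0.3  0.  -0.2] w now [-1.374] end -1.256
[{"dx": 0.04, "dy": -0.07, "dz": 0.1, "wx": 0, "wy": 0, "wz": 0}, {"dx": 0.27, "dy": -0.5, "dz": 0.1, "wx": 0, "wy": 0, "wz": 0}, {"dx": 0.33, "dy": -0.46, "dz": 0.1, "wx": 0, "wy": 0, "wz": 0}, {"dx": 0.39, "dy": -0.4, "dz": 0.1, "wx": 0, "wy": 0, "wz": 0}, {"dx": 0.43, "dy": -0.35, "dz": 0, "wx": 0, "wy": 0, "wz": 0}]
[{"dx": 0.47, "dy": -0.29, "dz": 0, "wx": 0, "wy": 0, "wz": 0}, {"dx": 0.5, "dy": -0.21, "dz": 0, "wx": 0, "wy": 0, "wz": 0}, {"dx": 0.52, "dy": -0.16, "dz": 0, "wx": 0, "wy": 0, "wz": 0}, {"dx": 0.53, "dy": -0.08, "dz": 0, "wx": 0, "wy": 0, "wz": 0}, {"dx": 0.66, "dy": -0.01, "dz": 0, "wx": 0, "wy": 0, "wz": 0}]
```

>>> step_arm([
  {"dx": 0.04,"dy": -0.07,"dz": 0.1,"wx": 0,"wy": 0,"wz": 0},
  {"dx": 0.27,"dy": -0.5,"dz": 0.1,"wx": 0,"wy": 0,"wz": 0},
  {"dx": 0.33,"dy": -0.46,"dz": 0.1,"wx": 0,"wy": 0,"wz": 0},
  {"dx": 0.39,"dy": -0.4,"dz": 0.1,"wx": 0,"wy": 0,"wz": 0},
  {"dx": 0.43,"dy": -0.35,"dz": 0,"wx": 0,"wy": 0,"wz": 0},
])

```text
time_s: 12.1
eef_pos: [480.3, 199.0, 253.1]
ee_rot: [-0.0, 0.993, 0.116, -0.0]
force: [0.1, -0.4, -0.0]
grip_width: 0.268
grip_force: 58.6
```

>>> step_arm([
  {"dx": 0.47,"dy": -0.29,"dz": 0,"wx": 0,"wy": 0,"wz": 0},
  {"dx": 0.5,"dy": -0.21,"dz": 0,"wx": 0,"wy": 0,"wz": 0},
  {"dx": 0.52,"dy": -0.16,"dz": 0,"wx": 0,"wy": 0,"wz": 0},
  {"dx": 0.53,"dy": -0.08,"dz": 0,"wx": 0,"wy": 0,"wz": 0},
  {"dx": 0.66,"dy": -0.01,"dz": 0,"wx": 0,"wy": 0,"wz": 0},
])

```text
time_s: 12.6
eef_pos: [541.4, 232.7, 253.3]
ee_rot: [-0.0, 0.993, 0.116, -0.0]
force: [-0.2, -0.8, -0.9]
grip_width: 0.27
grip_force: 58.6
```

```bash
python3 -c "
from ride import *
s=ctrl.sense(); print(S['chain'],s['grip_force'])
go(['wrist'],10,.025)
c=eyes
" ; python3 -c "
from h import *
print(ctrl.sense()['time_s'])"
```

```text
[540.8984295756549, 231.1323739026988] 58.60351860523224
wrist 12.6 [-261.6 -258.7 -257.1] [541.4, 232.7, 253.3]
fit [-2.782 -1.409  1.001] res [-0.  -0.   0.3  0.  -0.2  0. ] w now [-1.253] end -1.139
[{"dx": 0.65, "dy": 0.1, "dz": 0, "wx": 0, "wy": 0, "wz": 0}, {"dx": 0.49, "dy": 0.14, "dz": 0, "wx": 0, "wy": 0, "wz": 0}, {"dx": 0.48, "dy": 0.21, "dz": 0, "wx": 0, "wy": 0, "wz": 0}, {"dx": 0.44, "dy": 0.25, "dz": 0, "wx": 0, "wy": 0, "wz": 0}, {"dx": 0.4, "dy": 0.31, "dz": 0, "wx": 0, "wy": 0, "wz": 0}]
[{"dx": 0.36, "dy": 0.35, "dz": 0, "wx": 0, "wy": 0, "wz": 0}, {"dx": 0.31, "dy": 0.38, "dz": 0, "wx": 0, "wy": 0, "wz": 0}, {"dx": 0.26, "dy": 0.41, "dz": 0, "wx": 0, "wy": 0, "wz": 0}, {"dx": 0.21, "dy": 0.44, "dz": 0, "wx": 0, "wy": 0, "wz": 0}, {"dx": 0.19, "dy": 0.57, "dz": 0, "wx": 0, "wy": 0, "wz": 0}]
12.65
```

>>> step_arm([
  {"dx": 0.65,"dy": 0.1,"dz": 0,"wx": 0,"wy": 0,"wz": 0},
  {"dx": 0.49,"dy": 0.14,"dz": 0,"wx": 0,"wy": 0,"wz": 0},
  {"dx": 0.48,"dy": 0.21,"dz": 0,"wx": 0,"wy": 0,"wz": 0},
  {"dx": 0.44,"dy": 0.25,"dz": 0,"wx": 0,"wy": 0,"wz": 0},
  {"dx": 0.4,"dy": 0.31,"dz": 0,"wx": 0,"wy": 0,"wz": 0},
])

```text
time_s: 13.15
eef_pos: [606.9, 221.6, 253.1]
ee_rot: [-0.0, 0.993, 0.116, -0.0]
force: [1.1, 0.3, -0.8]
grip_width: 0.268
grip_force: 58.6
```

>>> step_arm([
  {"dx": 0.36,"dy": 0.35,"dz": 0,"wx": 0,"wy": 0,"wz": 0},
  {"dx": 0.31,"dy": 0.38,"dz": 0,"wx": 0,"wy": 0,"wz": 0},
  {"dx": 0.26,"dy": 0.41,"dz": 0,"wx": 0,"wy": 0,"wz": 0},
  {"dx": 0.21,"dy": 0.44,"dz": 0,"wx": 0,"wy": 0,"wz": 0},
  {"dx": 0.19,"dy": 0.57,"dz": 0,"wx": 0,"wy": 0,"wz": 0},
])

```text
time_s: 13.65
eef_pos: [651.7, 175.5, 253.7]
ee_rot: [-0.0, 0.993, 0.116, -0.0]
force: [-0.0, 0.6, -1.3]
grip_width: 0.267
grip_force: 58.6
```

```bash
sed -i 's/s=ctrl.sense(); c=cap(n); t=/s=ctrl.sense(); c=cap(n); cv2.imwrite("pics\/last_%s.png"%n,c["frame"]); t=/' ride.py; python3 -c "
from ride import *
s=ctrl.sense(); print(S['chain'],s['grip_force'])
go(['side'],10,.025)
"
```

```text
[651.2629399732165, 176.01216576896152] 58.60325038433075
side 13.65 [-328.7 -329.  -328. ] [651.7, 175.5, 253.7]
fit [-2.782 -1.417  1.171] res [-0.1  0.2 -0.1 -0.2  0.4 -0.2] w now [-1.099] end -0.972
[{"dx": 0.09, "dy": 0.42, "dz": 0, "wx": 0, "wy": 0, "wz": 0}, {"dx": 0.04, "dy": 0.45, "dz": 0, "wx": 0, "wy": 0, "wz": 0}, {"dx": -0.01, "dy": 0.45, "dz": 0, "wx": 0, "wy": 0, "wz": 0}, {"dx": -0.05, "dy": 0.44, "dz": 0, "wx": 0, "wy": 0, "wz": 0}, {"dx": -0.1, "dy": 0.43, "dz": 0, "wx": 0, "wy": 0, "wz": 0}]
[{"dx": -0.14, "dy": 0.41, "dz": 0, "wx": 0, "wy": 0, "wz": 0}, {"dx": -0.18, "dy": 0.38, "dz": 0, "wx": 0, "wy": 0, "wz": 0}, {"dx": -0.21, "dy": 0.37, "dz": 0, "wx": 0, "wy": 0, "wz": 0}, {"dx": -0.25, "dy": 0.33, "dz": 0, "wx": 0, "wy": 0, "wz": 0}, {"dx": -0.35, "dy": 0.38, "dz": 0, "wx": 0, "wy": 0, "wz": 0}]
```

```bash
python3 -c "
import cv2
I=cv2.imread('pics/last_side.png'); cv2.imwrite('pics/crop1.png',cv2.resize(I[80:230,200:340],None,fx=4,fy=4,interpolation=cv2.INTER_CUBIC))"
```

```text
(no output)
```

View pics/crop1.png

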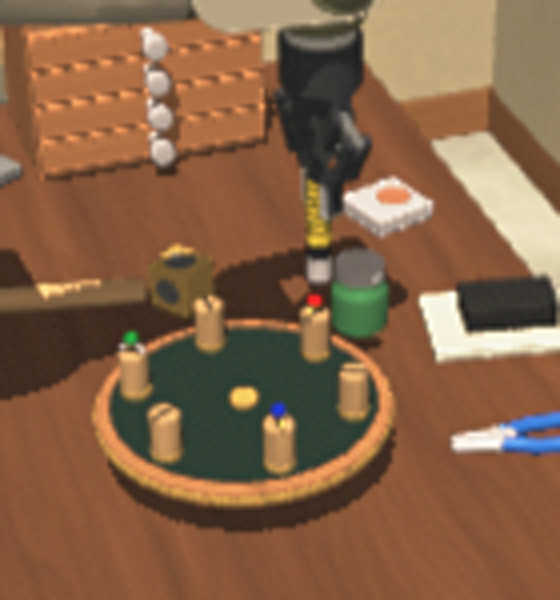

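The crop shows the lens at (319,272) right above the red stone at (315,300), so tracking is good. I'll continue.

>>> step_arm([
  {"dx": 0.09,"dy": 0.42,"dz": 0,"wx": 0,"wy": 0,"wz": 0},
  {"dx": 0.04,"dy": 0.45,"dz": 0,"wx": 0,"wy": 0,"wz": 0},
  {"dx": -0.01,"dy": 0.45,"dz": 0,"wx": 0,"wy": 0,"wz": 0},
  {"dx": -0.05,"dy": 0.44,"dz": 0,"wx": 0,"wy": 0,"wz": 0},
  {"dx": -0.1,"dy": 0.43,"dz": 0,"wx": 0,"wy": 0,"wz": 0},
])

```text
time_s: 14.2
eef_pos: [663.1, 121.6, 253.8]
ee_rot: [-0.0, 0.993, 0.116, 0.0]
force: [-0.0, 0.0, -1.2]
grip_width: 0.269
grip_force: 58.6
```

>>> step_arm([
  {"dx": -0.14,"dy": 0.41,"dz": 0,"wx": 0,"wy": 0,"wz": 0},
  {"dx": -0.18,"dy": 0.38,"dz": 0,"wx": 0,"wy": 0,"wz": 0},
  {"dx": -0.21,"dy": 0.37,"dz": 0,"wx": 0,"wy": 0,"wz": 0},
  {"dx": -0.25,"dy": 0.33,"dz": 0,"wx": 0,"wy": 0,"wz": 0},
  {"dx": -0.35,"dy": 0.38,"dz": 0,"wx": 0,"wy": 0,"wz": 0},
])

```text
time_s: 14.7
eef_pos: [645.9, 70.0, 253.8]
ee_rot: [-0.0, 0.993, 0.116, 0.0]
force: [-0.3, -0.3, -1.2]
grip_width: 0.266
grip_force: 58.6
```

```bash
python3 -c "
from ride import *
s=ctrl.sense(); print(S['chain'],s['grip_force'])
go(['side'],10,.025)
"
```

```text
[646.3561305879929, 70.56467541638327] 58.60314130783081
side 14.7 [-390.3 -390.1] [645.9, 70.0, 253.8]
fit [-2.781 -1.425  1.243] res [ 0.2 -0.1 -0.3  0.2  0.1 -0.1] w now [-0.951] end -0.822
[{"dx": -0.31, "dy": 0.27, "dz": 0, "wx": 0, "wy": 0, "wz": 0}, {"dx": -0.32, "dy": 0.23, "dz": 0, "wx": 0, "wy": 0, "wz": 0}, {"dx": -0.33, "dy": 0.19, "dz": 0, "wx": 0, "wy": 0, "wz": 0}, {"dx": -0.34, "dy": 0.16, "dz": 0, "wx": 0, "wy": 0, "wz": 0}, {"dx": -0.36, "dy": 0.13, "dz": 0, "wx": 0, "wy": 0, "wz": 0}]
[{"dx": -0.35, "dy": 0.1, "dz": 0, "wx": 0, "wy": 0, "wz": 0}, {"dx": -0.36, "dy": 0.06, "dz": 0, "wx": 0, "wy": 0, "wz": 0}, {"dx": -0.36, "dy": 0.03, "dz": 0, "wx": 0, "wy": 0, "wz": 0}, {"dx": -0.36, "dy": -0, "dz": 0, "wx": 0, "wy": 0, "wz": 0}, {"dx": -0.43, "dy": -0.04, "dz": 0, "wx": 0, "wy": 0, "wz": 0}]
```

>>> step_arm([
  {"dx": -0.31,"dy": 0.27,"dz": 0,"wx": 0,"wy": 0,"wz": 0},
  {"dx": -0.32,"dy": 0.23,"dz": 0,"wx": 0,"wy": 0,"wz": 0},
  {"dx": -0.33,"dy": 0.19,"dz": 0,"wx": 0,"wy": 0,"wz": 0},
  {"dx": -0.34,"dy": 0.16,"dz": 0,"wx": 0,"wy": 0,"wz": 0},
  {"dx": -0.36,"dy": 0.13,"dz": 0,"wx": 0,"wy": 0,"wz": 0},
])

```text
time_s: 15.25
eef_pos: [610.9, 36.8, 253.8]
ee_rot: [-0.0, 0.993, 0.116, 0.0]
force: [0.2, 0.3, -0.8]
grip_width: 0.271
grip_force: 58.6
```

>>> step_arm([
  {"dx": -0.35,"dy": 0.1,"dz": 0,"wx": 0,"wy": 0,"wz": 0},
  {"dx": -0.36,"dy": 0.06,"dz": 0,"wx": 0,"wy": 0,"wz": 0},
  {"dx": -0.36,"dy": 0.03,"dz": 0,"wx": 0,"wy": 0,"wz": 0},
  {"dx": -0.36,"dy": 0,"dz": 0,"wx": 0,"wy": 0,"wz": 0},
  {"dx": -0.43,"dy": -0.04,"dz": 0,"wx": 0,"wy": 0,"wz": 0},
])

```text
time_s: 15.75
eef_pos: [566.5, 22.8, 253.8]
ee_rot: [-0.0, 0.993, 0.116, 0.0]
force: [0.3, -0.6, -1.1]
grip_width: 0.265
grip_force: 58.6
```

```bash
python3 -c "
from ride import *
s=ctrl.sense(); print(S['chain'],s['grip_force'])
go(['side'],10,.025)
"
```

```text
[567.199603769522, 22.854018723808753] 58.60336124897003
side 15.75 [-443.5 -443.8] [566.5, 22.8, 253.8]
fit [-2.78  -1.427  1.251] res [-0.1 -0.3  0.2  0.1 -0.1 -0. ] w now [-0.816] end -0.692
[{"dx": -0.4, "dy": -0.08, "dz": 0, "wx": 0, "wy": 0, "wz": 0}, {"dx": -0.32, "dy": -0.09, "dz": 0, "wx": 0, "wy": 0, "wz": 0}, {"dx": -0.31, "dy": -0.12, "dz": 0, "wx": 0, "wy": 0, "wz": 0}, {"dx": -0.29, "dy": -0.14, "dz": 0, "wx": 0, "wy": 0, "wz": 0}, {"dx": -0.28, "dy": -0.16, "dz": 0, "wx": 0, "wy": 0, "wz": 0}]
[{"dx": -0.26, "dy": -0.17, "dz": 0, "wx": 0, "wy": 0, "wz": 0}, {"dx": -0.25, "dy": -0.19, "dz": 0, "wx": 0, "wy": 0, "wz": 0}, {"dx": -0.22, "dy": -0.21, "dz": 0, "wx": 0, "wy": 0, "wz": 0}, {"dx": -0.21, "dy": -0.22, "dz": 0, "wx": 0, "wy": 0, "wz": 0}, {"dx": -0.23, "dy": -0.28, "dz": 0, "wx": 0, "wy": 0, "wz": 0}]
```

>>> step_arm([
  {"dx": -0.4,"dy": -0.08,"dz": 0,"wx": 0,"wy": 0,"wz": 0},
  {"dx": -0.32,"dy": -0.09,"dz": 0,"wx": 0,"wy": 0,"wz": 0},
  {"dx": -0.31,"dy": -0.12,"dz": 0,"wx": 0,"wy": 0,"wz": 0},
  {"dx": -0.29,"dy": -0.14,"dz": 0,"wx": 0,"wy": 0,"wz": 0},
  {"dx": -0.28,"dy": -0.16,"dz": 0,"wx": 0,"wy": 0,"wz": 0},
])

```text
time_s: 16.3
eef_pos: [524.2, 28.2, 253.8]
ee_rot: [-0.0, 0.993, 0.116, 0.0]
force: [-0.5, -0.8, -0.6]
grip_width: 0.268
grip_force: 58.6
```

>>> step_arm([
  {"dx": -0.26,"dy": -0.17,"dz": 0,"wx": 0,"wy": 0,"wz": 0},
  {"dx": -0.25,"dy": -0.19,"dz": 0,"wx": 0,"wy": 0,"wz": 0},
  {"dx": -0.22,"dy": -0.21,"dz": 0,"wx": 0,"wy": 0,"wz": 0},
  {"dx": -0.21,"dy": -0.22,"dz": 0,"wx": 0,"wy": 0,"wz": 0},
  {"dx": -0.23,"dy": -0.28,"dz": 0,"wx": 0,"wy": 0,"wz": 0},
])

```text
time_s: 16.8
eef_pos: [489.7, 47.7, 253.8]
ee_rot: [-0.0, 0.993, 0.116, 0.0]
force: [0.0, 0.2, -1.3]
grip_width: 0.269
grip_force: 58.6
```

```bash
python3 -c "
from ride import *
s=ctrl.sense(); print(S['chain'],s['grip_force'])
go(['wrist'],10,.025)
I=cv2.imread('pics/last_wrist.png'); cv2.imwrite('pics/crop2.png',cv2.resize(I[100:320,150:400],None,fx=2,fy=2))
"
```

```text
[490.2679477888812, 47.33529336538663] 58.60354721546173
wrist 16.8 [-489.2 -489.4] [489.7, 47.7, 253.8]
fit [-2.78  -1.427  1.251] res [-0.3  0.2  0.1 -0.1 -0.   0. ] w now [-0.689] end -0.57
[{"dx": -0.2, "dy": -0.3, "dz": 0, "wx": 0, "wy": 0, "wz": 0}, {"dx": -0.14, "dy": -0.25, "dz": 0, "wx": 0, "wy": 0, "wz": 0}, {"dx": -0.12, "dy": -0.24, "dz": 0, "wx": 0, "wy": 0, "wz": 0}, {"dx": -0.1, "dy": -0.26, "dz": 0, "wx": 0, "wy": 0, "wz": 0}, {"dx": -0.08, "dy": -0.25, "dz": 0, "wx": 0, "wy": 0, "wz": 0}]
[{"dx": -0.07, "dy": -0.25, "dz": 0, "wx": 0, "wy": 0, "wz": 0}, {"dx": -0.05, "dy": -0.26, "dz": 0, "wx": 0, "wy": 0, "wz": 0}, {"dx": -0.04, "dy": -0.25, "dz": 0, "wx": 0, "wy": 0, "wz": 0}, {"dx": -0.01, "dy": -0.24, "dz": 0, "wx": 0, "wy": 0, "wz": 0}, {"dx": -0.01, "dy": -0.31, "dz": 0, "wx": 0, "wy": 0, "wz": 0}]
```

View pics/crop2.png

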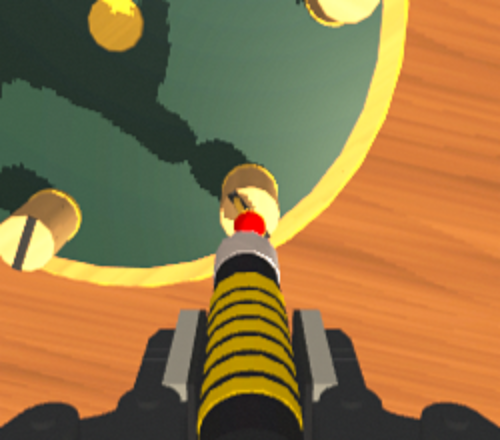

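The crop shows the red stone at (249,225) just beyond the lens at (247,245), lined up with the beam. The 4 s ride should be done, so I'll ride on with longer batches.

>>> step_arm([
  {"dx": -0.2,"dy": -0.3,"dz": 0,"wx": 0,"wy": 0,"wz": 0},
  {"dx": -0.14,"dy": -0.25,"dz": 0,"wx": 0,"wy": 0,"wz": 0},
  {"dx": -0.12,"dy": -0.24,"dz": 0,"wx": 0,"wy": 0,"wz": 0},
  {"dx": -0.1,"dy": -0.26,"dz": 0,"wx": 0,"wy": 0,"wz": 0},
  {"dx": -0.08,"dy": -0.25,"dz": 0,"wx": 0,"wy": 0,"wz": 0},
])

```text
time_s: 17.35
eef_pos: [466.9, 75.8, 253.8]
ee_rot: [-0.0, 0.993, 0.116, 0.0]
force: [-0.4, 0.2, -0.4]
grip_width: 0.268
grip_force: 58.6
```

>>> step_arm([
  {"dx": -0.07,"dy": -0.25,"dz": 0,"wx": 0,"wy": 0,"wz": 0},
  {"dx": -0.05,"dy": -0.26,"dz": 0,"wx": 0,"wy": 0,"wz": 0},
  {"dx": -0.04,"dy": -0.25,"dz": 0,"wx": 0,"wy": 0,"wz": 0},
  {"dx": -0.01,"dy": -0.24,"dz": 0,"wx": 0,"wy": 0,"wz": 0},
  {"dx": -0.01,"dy": -0.31,"dz": 0,"wx": 0,"wy": 0,"wz": 0},
])

```text
time_s: 17.85
eef_pos: [455.2, 106.6, 253.8]
ee_rot: [-0.0, 0.993, 0.116, 0.0]
force: [0.3, -0.4, -1.1]
grip_width: 0.266
grip_force: 58.6
```

```bash
python3 -c "
from ride import *
s=ctrl.sense(); print(S['chain'],s['grip_force'])
go(['side'],20,.025)
"
```

```text
[455.3263650241451, 106.13068684051439] 58.60389769077301
side 17.85 [-527.5 -528.2 -528.1] [455.2, 106.6, 253.8]
fit [-2.781 -1.424  1.24 ] res [ 0.3  0.2 -0.  -0.1 -0.3  0.2] w now [-0.571] end -0.352
[{"dx": 0.02, "dy": -0.33, "dz": 0, "wx": 0, "wy": 0, "wz": 0}, {"dx": 0.04, "dy": -0.23, "dz": 0, "wx": 0, "wy": 0, "wz": 0}, {"dx": 0.04, "dy": -0.23, "dz": 0, "wx": 0, "wy": 0, "wz": 0}, {"dx": 0.05, "dy": -0.21, "dz": 0, "wx": 0, "wy": 0, "wz": 0}, {"dx": 0.07, "dy": -0.21, "dz": 0, "wx": 0, "wy": 0, "wz": 0}]
[{"dx": 0.07, "dy": -0.2, "dz": 0, "wx": 0, "wy": 0, "wz": 0}, {"dx": 0.08, "dy": -0.2, "dz": 0, "wx": 0, "wy": 0, "wz": 0}, {"dx": 0.09, "dy": -0.18, "dz": 0, "wx": 0, "wy": 0, "wz": 0}, {"dx": 0.09, "dy": -0.18, "dz": 0, "wx": 0, "wy": 0, "wz": 0}, {"dx": 0.1, "dy": -0.17, "dz": 0, "wx": 0, "wy": 0, "wz": 0}]
[{"dx": 0.11, "dy": -0.15, "dz": 0, "wx": 0, "wy": 0, "wz": 0}, {"dx": 0.11, "dy": -0.16, "dz": 0, "wx": 0, "wy": 0, "wz": 0}, {"dx": 0.11, "dy": -0.14, "dz": 0, "wx": 0, "wy": 0, "wz": 0}, {"dx": 0.12, "dy": -0.13, "dz": 0, "wx": 0, "wy": 0, "wz": 0}, {"dx": 0.12, "dy": -0.13, "dz": 0, "wx": 0, "wy": 0, "wz": 0}]
[{"dx": 0.12, "dy": -0.11, "dz": 0, "wx": 0, "wy": 0, "wz": 0}, {"dx": 0.12, "dy": -0.11, "dz": 0, "wx": 0, "wy": 0, "wz": 0}, {"dx": 0.13, "dy": -0.1, "dz": 0, "wx": 0, "wy": 0, "wz": 0}, {"dx": 0.12, "dy": -0.1, "dz": 0, "wx": 0, "wy": 0, "wz": 0}, {"dx": 0.16, "dy": -0.11, "dz": 0, "wx": 0, "wy": 0, "wz": 0}]
```

>>> step_arm([
  {"dx": 0.02,"dy": -0.33,"dz": 0,"wx": 0,"wy": 0,"wz": 0},
  {"dx": 0.04,"dy": -0.23,"dz": 0,"wx": 0,"wy": 0,"wz": 0},
  {"dx": 0.04,"dy": -0.23,"dz": 0,"wx": 0,"wy": 0,"wz": 0},
  {"dx": 0.05,"dy": -0.21,"dz": 0,"wx": 0,"wy": 0,"wz": 0},
  {"dx": 0.07,"dy": -0.21,"dz": 0,"wx": 0,"wy": 0,"wz": 0},
])

```text
time_s: 18.4
eef_pos: [453.7, 137.3, 253.8]
ee_rot: [-0.0, 0.993, 0.116, -0.0]
force: [-0.8, 0.3, -1.0]
grip_width: 0.264
grip_force: 58.6
```

>>> step_arm([
  {"dx": 0.07,"dy": -0.2,"dz": 0,"wx": 0,"wy": 0,"wz": 0},
  {"dx": 0.08,"dy": -0.2,"dz": 0,"wx": 0,"wy": 0,"wz": 0},
  {"dx": 0.09,"dy": -0.18,"dz": 0,"wx": 0,"wy": 0,"wz": 0},
  {"dx": 0.09,"dy": -0.18,"dz": 0,"wx": 0,"wy": 0,"wz": 0},
  {"dx": 0.1,"dy": -0.17,"dz": 0,"wx": 0,"wy": 0,"wz": 0},
])

```text
time_s: 18.9
eef_pos: [458.9, 162.4, 253.8]
ee_rot: [-0.0, 0.993, 0.116, -0.0]
force: [0.2, -0.3, -1.1]
grip_width: 0.272
grip_force: 58.6
```

>>> step_arm([
  {"dx": 0.11,"dy": -0.15,"dz": 0,"wx": 0,"wy": 0,"wz": 0},
  {"dx": 0.11,"dy": -0.16,"dz": 0,"wx": 0,"wy": 0,"wz": 0},
  {"dx": 0.11,"dy": -0.14,"dz": 0,"wx": 0,"wy": 0,"wz": 0},
  {"dx": 0.12,"dy": -0.13,"dz": 0,"wx": 0,"wy": 0,"wz": 0},
  {"dx": 0.12,"dy": -0.13,"dz": 0,"wx": 0,"wy": 0,"wz": 0},
])

```text
time_s: 19.4
eef_pos: [468.8, 182.8, 253.8]
ee_rot: [-0.0, 0.993, 0.116, -0.0]
force: [0.2, -1.0, -1.7]
grip_width: 0.263
grip_force: 58.6
```

>>> step_arm([
  {"dx": 0.12,"dy": -0.11,"dz": 0,"wx": 0,"wy": 0,"wz": 0},
  {"dx": 0.12,"dy": -0.11,"dz": 0,"wx": 0,"wy": 0,"wz": 0},
  {"dx": 0.13,"dy": -0.1,"dz": 0,"wx": 0,"wy": 0,"wz": 0},
  {"dx": 0.12,"dy": -0.1,"dz": 0,"wx": 0,"wy": 0,"wz": 0},
  {"dx": 0.16,"dy": -0.11,"dz": 0,"wx": 0,"wy": 0,"wz": 0},
])

```text
time_s: 19.9
eef_pos: [481.6, 199.4, 253.8]
ee_rot: [0.0, 0.993, 0.116, -0.0]
force: [-0.4, -0.0, -1.0]
grip_width: 0.272
grip_force: 58.6
```

```bash
python3 -c "
from ride import *
s=ctrl.sense(); print(S['chain'],s['grip_force'])
go(['side'],20,0)
"
```

```text
[481.41384684219815, 199.11055451299904] 58.603928089141846
side 19.9 [-582.8 -581.7 -582.2] [481.6, 199.4, 253.8]
fit [-2.781 -1.425  1.242] res [ 0.1 -0.  -0.1 -0.2  0.3 -0. ] w now [-0.348] end -0.148
[{"dx": 0.14, "dy": -0.09, "dz": 0, "wx": 0, "wy": 0, "wz": 0}, {"dx": 0.12, "dy": -0.07, "dz": 0, "wx": 0, "wy": 0, "wz": 0}, {"dx": 0.12, "dy": -0.06, "dz": 0, "wx": 0, "wy": 0, "wz": 0}, {"dx": 0.11, "dy": -0.06, "dz": 0, "wx": 0, "wy": 0, "wz": 0}, {"dx": 0.12, "dy": -0.06, "dz": 0, "wx": 0, "wy": 0, "wz": 0}]
[{"dx": 0.11, "dy": -0.04, "dz": 0, "wx": 0, "wy": 0, "wz": 0}, {"dx": 0.11, "dy": -0.05, "dz": 0, "wx": 0, "wy": 0, "wz": 0}, {"dx": 0.11, "dy": -0.04, "dz": 0, "wx": 0, "wy": 0, "wz": 0}, {"dx": 0.1, "dy": -0.03, "dz": 0, "wx": 0, "wy": 0, "wz": 0}, {"dx": 0.1, "dy": -0.03, "dz": 0, "wx": 0, "wy": 0, "wz": 0}]
[{"dx": 0.1, "dy": -0.03, "dz": 0, "wx": 0, "wy": 0, "wz": 0}, {"dx": 0.09, "dy": -0.03, "dz": 0, "wx": 0, "wy": 0, "wz": 0}, {"dx": 0.09, "dy": -0.02, "dz": 0, "wx": 0, "wy": 0, "wz": 0}, {"dx": 0.09, "dy": -0.02, "dz": 0, "wx": 0, "wy": 0, "wz": 0}, {"dx": 0.08, "dy": -0.01, "dz": 0, "wx": 0, "wy": 0, "wz": 0}]
[{"dx": 0.08, "dy": -0.01, "dz": 0, "wx": 0, "wy": 0, "wz": 0}, {"dx": 0.08, "dy": -0.02, "dz": 0, "wx": 0, "wy": 0, "wz": 0}, {"dx": 0.07, "dy": -0.01, "dz": 0, "wx": 0, "wy": 0, "wz": 0}, {"dx": 0.07, "dy": -0, "dz": 0, "wx": 0, "wy": 0, "wz": 0}, {"dx": 0.06, "dy": -0.01, "dz": 0, "wx": 0, "wy": 0, "wz": 0}]
```

>>> step_arm([
  {"dx": 0.14,"dy": -0.09,"dz": 0,"wx": 0,"wy": 0,"wz": 0},
  {"dx": 0.12,"dy": -0.07,"dz": 0,"wx": 0,"wy": 0,"wz": 0},
  {"dx": 0.12,"dy": -0.06,"dz": 0,"wx": 0,"wy": 0,"wz": 0},
  {"dx": 0.11,"dy": -0.06,"dz": 0,"wx": 0,"wy": 0,"wz": 0},
  {"dx": 0.12,"dy": -0.06,"dz": 0,"wx": 0,"wy": 0,"wz": 0},
])

```text
time_s: 20.45
eef_pos: [494.5, 211.1, 253.8]
ee_rot: [0.0, 0.993, 0.116, -0.0]
force: [0.6, -0.5, -0.5]
grip_width: 0.265
grip_force: 58.6
```

>>> step_arm([
  {"dx": 0.11,"dy": -0.04,"dz": 0,"wx": 0,"wy": 0,"wz": 0},
  {"dx": 0.11,"dy": -0.05,"dz": 0,"wx": 0,"wy": 0,"wz": 0},
  {"dx": 0.11,"dy": -0.04,"dz": 0,"wx": 0,"wy": 0,"wz": 0},
  {"dx": 0.1,"dy": -0.03,"dz": 0,"wx": 0,"wy": 0,"wz": 0},
  {"dx": 0.1,"dy": -0.03,"dz": 0,"wx": 0,"wy": 0,"wz": 0},
])

```text
time_s: 20.95
eef_pos: [506.2, 218.7, 253.8]
ee_rot: [0.0, 0.993, 0.116, 0.0]
force: [-0.0, 0.4, -1.0]
grip_width: 0.263
grip_force: 58.6
```

>>> step_arm([
  {"dx": 0.1,"dy": -0.03,"dz": 0,"wx": 0,"wy": 0,"wz": 0},
  {"dx": 0.09,"dy": -0.03,"dz": 0,"wx": 0,"wy": 0,"wz": 0},
  {"dx": 0.09,"dy": -0.02,"dz": 0,"wx": 0,"wy": 0,"wz": 0},
  {"dx": 0.09,"dy": -0.02,"dz": 0,"wx": 0,"wy": 0,"wz": 0},
  {"dx": 0.08,"dy": -0.01,"dz": 0,"wx": 0,"wy": 0,"wz": 0},
])

```text
time_s: 21.45
eef_pos: [516.6, 223.9, 253.8]
ee_rot: [-0.0, 0.993, 0.116, 0.0]
force: [-0.1, 0.3, -1.1]
grip_width: 0.268
grip_force: 58.6
```

>>> step_arm([
  {"dx": 0.08,"dy": -0.01,"dz": 0,"wx": 0,"wy": 0,"wz": 0},
  {"dx": 0.08,"dy": -0.02,"dz": 0,"wx": 0,"wy": 0,"wz": 0},
  {"dx": 0.07,"dy": -0.01,"dz": 0,"wx": 0,"wy": 0,"wz": 0},
  {"dx": 0.07,"dy": 0,"dz": 0,"wx": 0,"wy": 0,"wz": 0},
  {"dx": 0.06,"dy": -0.01,"dz": 0,"wx": 0,"wy": 0,"wz": 0},
])

```text
time_s: 21.95
eef_pos: [525.0, 227.1, 253.8]
ee_rot: [-0.0, 0.993, 0.116, -0.0]
force: [0.4, -0.7, -0.5]
grip_width: 0.265
grip_force: 58.6
```

```bash
python3 -c "
from ride import *
s=ctrl.sense(); print(S['chain'],s['grip_force'])
go(['side'],20,0)
"
```

```text
[524.8971634511487, 227.09851936730334] 58.6038601398468
side 21.95 [-611.7 -611.7 -611.4] [525.0, 227.1, 253.8]
fit [-2.781 -1.424  1.241] res [-0.  -0.1 -0.2  0.3 -0.1  0. ] w now [-0.144] end -0.0
[{"dx": 0.1, "dy": -0.01, "dz": 0, "wx": 0, "wy": 0, "wz": 0}, {"dx": 0.05, "dy": -0, "dz": 0, "wx": 0, "wy": 0, "wz": 0}, {"dx": 0.05, "dy": -0, "dz": 0, "wx": 0, "wy": 0, "wz": 0}, {"dx": 0.05, "dy": -0, "dz": 0, "wx": 0, "wy": 0, "wz": 0}, {"dx": 0.04, "dy": -0.01, "dz": 0, "wx": 0, "wy": 0, "wz": 0}]
[{"dx": 0.04, "dy": 0, "dz": 0, "wx": 0, "wy": 0, "wz": 0}, {"dx": 0.04, "dy": 0, "dz": 0, "wx": 0, "wy": 0, "wz": 0}, {"dx": 0.03, "dy": 0, "dz": 0, "wx": 0, "wy": 0, "wz": 0}, {"dx": 0.02, "dy": 0, "dz": 0, "wx": 0, "wy": 0, "wz": 0}, {"dx": 0.03, "dy": 0, "dz": 0, "wx": 0, "wy": 0, "wz": 0}]
[{"dx": 0.01, "dy": 0, "dz": 0, "wx": 0, "wy": 0, "wz": 0}, {"dx": 0.02, "dy": 0, "dz": 0, "wx": 0, "wy": 0, "wz": 0}, {"dx": 0.01, "dy": 0, "dz": 0, "wx": 0, "wy": 0, "wz": 0}, {"dx": 0.01, "dy": 0.01, "dz": 0, "wx": 0, "wy": 0, "wz": 0}, {"dx": 0, "dy": -0, "dz": 0, "wx": 0, "wy": 0, "wz": 0}]
[{"dx": 0, "dy": -0, "dz": 0, "wx": 0, "wy": 0, "wz": 0}, {"dx": 0, "dy": -0, "dz": 0, "wx": 0, "wy": 0, "wz": 0}, {"dx": 0, "dy": -0, "dz": 0, "wx": 0, "wy": 0, "wz": 0}, {"dx": 0, "dy": -0, "dz": 0, "wx": 0, "wy": 0, "wz": 0}, {"dx": 0, "dy": -0, "dz": 0, "wx": 0, "wy": 0, "wz": 0}]
```

>>> step_arm([
  {"dx": 0.1,"dy": -0.01,"dz": 0,"wx": 0,"wy": 0,"wz": 0},
  {"dx": 0.05,"dy": 0,"dz": 0,"wx": 0,"wy": 0,"wz": 0},
  {"dx": 0.05,"dy": 0,"dz": 0,"wx": 0,"wy": 0,"wz": 0},
  {"dx": 0.05,"dy": 0,"dz": 0,"wx": 0,"wy": 0,"wz": 0},
  {"dx": 0.04,"dy": -0.01,"dz": 0,"wx": 0,"wy": 0,"wz": 0},
])

```text
time_s: 22.5
eef_pos: [531.9, 229.3, 253.8]
ee_rot: [-0.0, 0.993, 0.116, -0.0]
force: [-0.3, 0.9, -0.2]
grip_width: 0.268
grip_force: 58.6
```

>>> step_arm([
  {"dx": 0.04,"dy": 0,"dz": 0,"wx": 0,"wy": 0,"wz": 0},
  {"dx": 0.04,"dy": 0,"dz": 0,"wx": 0,"wy": 0,"wz": 0},
  {"dx": 0.03,"dy": 0,"dz": 0,"wx": 0,"wy": 0,"wz": 0},
  {"dx": 0.02,"dy": 0,"dz": 0,"wx": 0,"wy": 0,"wz": 0},
  {"dx": 0.03,"dy": 0,"dz": 0,"wx": 0,"wy": 0,"wz": 0},
])

```text
time_s: 23.0
eef_pos: [535.7, 230.2, 253.8]
ee_rot: [0.0, 0.993, 0.116, -0.0]
force: [-0.2, 0.1, -1.1]
grip_width: 0.264
grip_force: 58.6
```

>>> step_arm([
  {"dx": 0.01,"dy": 0,"dz": 0,"wx": 0,"wy": 0,"wz": 0},
  {"dx": 0.02,"dy": 0,"dz": 0,"wx": 0,"wy": 0,"wz": 0},
  {"dx": 0.01,"dy": 0,"dz": 0,"wx": 0,"wy": 0,"wz": 0},
  {"dx": 0.01,"dy": 0.01,"dz": 0,"wx": 0,"wy": 0,"wz": 0},
  {"dx": 0,"dy": 0,"dz": 0,"wx": 0,"wy": 0,"wz": 0},
])

```text
time_s: 23.5
eef_pos: [537.0, 230.2, 253.8]
ee_rot: [-0.0, 0.993, 0.116, 0.0]
force: [0.8, 0.7, -0.8]
grip_width: 0.266
grip_force: 58.6
```

>>> step_arm([
  {"dx": 0,"dy": 0,"dz": 0,"wx": 0,"wy": 0,"wz": 0},
  {"dx": 0,"dy": 0,"dz": 0,"wx": 0,"wy": 0,"wz": 0},
  {"dx": 0,"dy": 0,"dz": 0,"wx": 0,"wy": 0,"wz": 0},
  {"dx": 0,"dy": 0,"dz": 0,"wx": 0,"wy": 0,"wz": 0},
  {"dx": 0,"dy": 0,"dz": 0,"wx": 0,"wy": 0,"wz": 0},
])

```text
time_s: 24.0
eef_pos: [536.9, 230.3, 253.8]
ee_rot: [0.0, 0.993, 0.116, -0.0]
force: [-0.9, -0.1, -1.4]
grip_width: 0.265
grip_force: 58.6
```

>>> step_arm([
  {"dx": 0,"dy": 0,"dz": 0,"wx": 0,"wy": 0,"wz": 0},
  {"dx": 0,"dy": 0,"dz": 0,"wx": 0,"wy": 0,"wz": 0},
  {"dx": 0,"dy": 0,"dz": 0,"wx": 0,"wy": 0,"wz": 0},
  {"dx": 0,"dy": 0,"dz": 0,"wx": 0,"wy": 0,"wz": 0},
  {"dx": 0,"dy": 0,"dz": 0,"wx": 0,"wy": 0,"wz": 0},
])

```text
time_s: 24.5
eef_pos: [536.9, 230.2, 253.8]
ee_rot: [0.0, 0.993, 0.116, -0.0]
force: [0.6, 0.1, -1.0]
grip_width: 0.267
grip_force: 58.6
```

```bash
python3 -c "
from ride import *
s=ctrl.sense(); p=np.array(s['eef_pos']); print(s['time_s'],p,s['grip_force'])
for n in ['side','wrist','top','side','wrist']: print(obs(n)[:3])
c=cap('side'); print('light',lm('side',c,'light'),lm('side',c,'red_stone'))
I=c['frame'];cv2.imwrite('pics/crop3.png',cv2.resize(I[80:230,200:340],None,fx=4,fy=4,interpolation=cv2.INTER_CUBIC))
print('lens est',p[:2]+OFF)
"
```

```text
24.5 [536.94642029 230.23817851 253.79881891] 58.60340237617493
(24.5, [101.7, -258.3, -258.3], 'side')
(24.55, [100.0, -258.9, -257.2], 'wrist')
(24.6, [-258.5, -258.5], 'top')
(24.65, [101.7, -258.4, -258.4], 'side')
(24.7, [100.0, -258.9, -257.2], 'wrist')
light [(0.69, [640.1, 200.3, 110.3]), (0.68, [322.5, -372.0, 1.3]), (0.51, [537.8, 230.6, 157.4]), (0.39, [550.0, -544.3, 1.3])] []
lens est [533.94642029 230.23817851]
```

View pics/crop3.png

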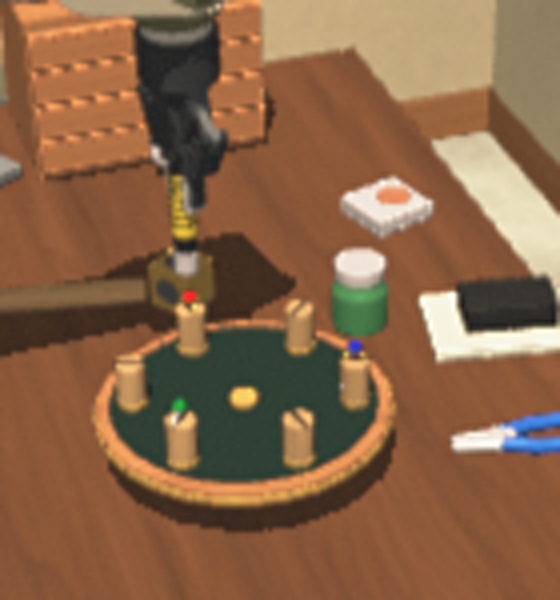

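The crop shows the lens at (187,265) right above the red stone at (190,297). The platter stands still at 101.6 deg, and the lens is within about 4 mm sideways and about 26 mm above the stone. I'll hand in.

```bash
python3 -c "
from rig import finish_job
print(finish_job())"
```

```text
the job is handed in; nothing more can be done
None
```

I handed the job in with the light held still about 26 mm above the red stone and within about 4 mm sideways, after riding round with it for about 6 s while the platter ran above 0.5 rad/s; the judge's verdict was not shown.

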